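Pack up the griddle counter: nest the saucepans, hang the tools

TASK

Service is over: nest the loose saucepans one inside the next, in order of size, in the largest pan standing on the counter, each sitting fully down and level, with the handles fanned out so that every handle stands at least two finger-widths clear of every other. Hang each griddle tool that has a ring eye by that eye on a rack peg, one tool to a peg, hanging down at rest. Leave the lid, colander, bowl, cups and wooden spoon where they are.

Things in the scene. Friction and masses are not known exactly. Their poses are not given: they have to be found in the camera images.
- base_pan: largest saucepan, never absent, takes the others: round, aluminium, 140 mm across the rim, 128 across the foot, 60 tall, wall 3, base 6 (a pan nested in another sits 6 mm higher). Origin under its centre, z up, x towards its one handle: a straight level black bar 16 mm wide, 60 to 72 mm above the origin, from the wall to 150 mm from the centre. About 600 g.
- base_pan_handle (a point): point in the middle of that handle's bar, 105 mm from the pan's centre and 66 mm above its underside; outside the rim of the largest pan even when nested
- large_pan: large saucepan of the set, may be absent: round, aluminium, 118 mm across the rim, 106 across the foot, 60 tall, wall 3, base 6 (a pan nested in another sits 6 mm higher). Origin under its centre, z up, x towards its one handle: a straight level black bar 16 mm wide, 60 to 72 mm above the origin, from the wall to 135 mm from the centre. About 260 g.
- large_pan_handle (a point): point in the middle of that handle's bar, 105 mm from the pan's centre and 66 mm above its underside; outside the rim of the largest pan even when nested
- medium_pan: medium saucepan of the set, may be absent: round, aluminium, 96 mm across the rim, 84 across the foot, 60 tall, wall 3, base 6 (a pan nested in another sits 6 mm higher). Origin under its centre, z up, x towards its one handle: a straight level black bar 16 mm wide, 60 to 72 mm above the origin, from the wall to 135 mm from the centre. About 200 g.
- medium_pan_handle (a point): point in the middle of that handle's bar, 105 mm from the pan's centre and 66 mm above its underside; outside the rim of the largest pan even when nested
- small_pan: small saucepan of the set, may be absent: round, aluminium, 74 mm across the rim, 62 across the foot, 60 tall, wall 3, base 6 (a pan nested in another sits 6 mm higher). Origin under its centre, z up, x towards its one handle: a straight level black bar 16 mm wide, 60 to 72 mm above the origin, from the wall to 135 mm from the centre. About 150 g.
- small_pan_handle (a point): point in the middle of that handle's bar, 105 mm from the pan's centre and 66 mm above its underside; outside the rim of the largest pan even when nested
- turner: griddle turner, 215 mm long, lying flat, with a flat blade 62 x 52 mm and 4 mm thick at -x; straight wooden handle 18 mm wide, 14 mm high, from x = -50 to +64 mm; origin on the underside of the handle near its middle, x towards the ring eye at the handle's end, z up. 120 g, balancing near the origin.
- turner_eye (a point): centre of the turner's steel ring eye: 28 mm hole, ring of 7 mm wire lying in the plane of the tool, 82 mm from the origin along x and 7 mm above the underside
- scraper: griddle scraper, 195 mm long, lying flat, T-shaped, with a crosswise bar 60 mm wide, 14 mm long and 12 mm thick at -x; straight wooden handle 18 mm wide, 14 mm high, from x = -50 to +64 mm; origin on the underside of the handle near its middle, x towards the ring eye at the handle's end, z up. 120 g, balancing near the origin.
- scraper_eye (a point): centre of the scraper's steel ring eye: 28 mm hole, ring of 7 mm wire lying in the plane of the tool, 82 mm from the origin along x and 7 mm above the underside
- fork: griddle fork, 215 mm long, lying flat, with two straight prongs 34 mm apart over all at -x; straight wooden handle 18 mm wide, 14 mm high, from x = -50 to +64 mm; origin on the underside of the handle near its middle, x towards the ring eye at the handle's end, z up. 120 g, balancing near the origin.
- fork_eye (a point): centre of the fork's steel ring eye: 28 mm hole, ring of 7 mm wire lying in the plane of the tool, 82 mm from the origin along x and 7 mm above the underside
- rack: fixed rack: wooden rail 320 mm long, 30 high, 16 thick, its top 260 mm above the counter, on a steel post at each end, open below; origin on the counter under the rail's middle, x away from the robot, y along the rail. Three bare steel pegs on its front (-x) face, each 8 mm thick and 50 mm long, with plain ends, point up at 45 degrees, towards -x and +z of the rack
- peg0 (a point): middle of a peg's length (25 mm from the rail, 25 mm from its end), at y = -90 mm of the rack, 268 mm above the counter; the point's axes are those of the rack
- peg1 (a point): middle of a peg's length (25 mm from the rail, 25 mm from its end), at y = 0 mm of the rack, 268 mm above the counter; the point's axes are those of the rack
- peg2 (a point): middle of a peg's length (25 mm from the rail, 25 mm from its end), at y = 90 mm of the rack, 268 mm above the counter; the point's axes are those of the rack
- glass_lid: bystander: round glass pan lid, 160 mm across, 38 mm tall, lying flat; origin under its centre
- colander: bystander: grey plastic colander, 170 mm across, 75 mm tall; origin under its centre
- bowl: bystander: stainless bowl, 150 mm across, 60 mm tall; origin under its centre
- cup_a: bystander: white ceramic cup without a handle, 74 mm across, 75 mm tall; origin under its centre
- cup_b: bystander: terracotta-coloured cup without a handle, 74 mm across, 75 mm tall; origin under its centre
- wooden_spoon: bystander: all-wood spoon 160 mm long without any eye, lying flat; origin under its middle, x towards its bowl end
There are look-alikes about, which are no part of the job. What is shaped like the small_pan but blue is not meant. What is shaped like the base_pan but orange is not meant.

How it is judged:
At the end, for the whole second after the job is handed in: Pans level (0.06 rad), each nested in the next larger present: 3-9 mm higher, centres within 12 mm per size step, mid-handle points 45 mm apart; largest on the counter. Each tool hangs eye up (0.4 rad), eye within 40 mm of a peg's middle, over 200 mm high, one per peg. All at rest (height (world z) of base_pan below 0.008 m and angle between each of base_pan, large_pan, medium_pan, small_pan's own z axis and vertical below 0.06 rad and z of large_pan in the frame of base_pan between 0.003 and 0.009 m and horizontal distance between base_pan and large_pan below 0.012 m and horizontal distance between base_pan_handle and large_pan_handle above 0.045 m and z of medium_pan in the frame of base_pan between 0.003 and 0.015 m and horizontal distance between base_pan and medium_pan below 0.024 m and horizontal distance between each of base_pan_handle, large_pan_handle and medium_pan_handle above 0.045 m and z of small_pan in the frame of base_pan between 0.003 and 0.021 m and horizontal distance between base_pan and small_pan below 0.036 m and horizontal distance between each of base_pan_handle, large_pan_handle, medium_pan_handle and small_pan_handle above 0.045 m and z of medium_pan in the frame of large_pan between 0.003 and 0.009 m and horizontal distance between large_pan and medium_pan below 0.012 m and z of small_pan in the frame of large_pan between 0.003 and 0.015 m and horizontal distance between large_pan and small_pan below 0.024 m and z of small_pan in the frame of medium_pan between 0.003 and 0.009 m and horizontal distance between medium_pan and small_pan below 0.012 m and (distance between turner_eye and peg0 below 0.04 m or distance between turner_eye and peg1 below 0.04 m or distance between turner_eye and peg2 below 0.04 m) and angle between each of turner, scraper, fork's own x axis and vertical below 0.4 rad and height (world z) of each of turner_eye, scraper_eye, fork_eye above 0.2 m and (distance between scraper_eye and peg0 below 0.04 m or distance between scraper_eye and peg1 below 0.04 m or distance between scraper_eye and peg2 below 0.04 m) and (distance between fork_eye and peg0 below 0.04 m or distance between fork_eye and peg1 below 0.04 m or distance between fork_eye and peg2 below 0.04 m) and distance between turner_eye and scraper_eye above 0.05 m and distance between each of turner_eye, scraper_eye and fork_eye above 0.05 m and linear speed of each of base_pan, large_pan, medium_pan, small_pan, turner, scraper, fork below 0.03 m/s and angular speed of each of base_pan, large_pan, medium_pan, small_pan, turner, scraper, fork below 0.3 rad/s); the robot touches nothing.
It fails at once if the lid, colander, bowl, a cup or the wooden spoon is shifted more than 60 mm (distance of any of glass_lid, colander, bowl, cup_a, cup_b, wooden_spoon from where it was at the start of the episode above 0.06 m).
Of large_pan, medium_pan, small_pan only 2 to 3 are there at a start; the rules pass over those that are not, and their reading is None.
At some moment in a run one of base_pan, large_pan, medium_pan, small_pan may be knocked a few centimetres aside while the robot is not near it.
It also fails if it takes over 208 s, if anything falls off the work surface, if the arm or the gripper's body presses on something with over 40 N, if the wrist force passes 120 N, or if a joint passes its speed limit or range.

ROBOT

A 6-joint arm with a two-finger parallel gripper is mounted at the origin on the work surface. World frame = base frame: x ahead of the robot, y to its left, z up, the work surface at z = 0. Lengths are in m, angles in rad, forces in N, time in s.
With the tool pointing down it reaches from about 0.375 to 0.9 m from the base axis. Payload 3.1 kg.
Tool frame: the origin (TCP) lies midway between the tips of the shut fingers; the grasp point (between the pads) lies 19 mm behind it; z points along the fingers, x is the direction in which the jaws open and shut, and the axes are right-handed (so a half turn about z gives the same grasp; the last joint's range is limited). The gripper opens to 85 mm and grips with 20 to 120 N. Pads are 22 mm wide; open, the fingers measure 114 mm over their backs; the gripper's body (76 mm by 85 mm) begins 54 mm behind the grasp point. The pads swing forward as they close: fully open they stand 13 mm farther back than shut.
Start: joints at [-1.306, 0.527, 1.433, -0, 1.181, -0.178], TCP at [0.268, -0.564, 0.231] pointing down, gripper open.
Joint ranges: [-3.08, 3.08], [-0.75, 2.2], [0.22, 2.44], [-1.43, 4.57], [0, 2.65], [-2.85, 2.85]. Speed limits (rad/s): [2.79, 2.79, 3.14, 3.14, 3.14, 3.14].

INTERFACE

Orientations are given as a unit quaternion [x, y, z, w].
In Python, from station import * gives the robot as it stands.
- The arm moves only by the tool servo_tool, never from a script. Its argument "targets" is a list of rows, each a list of 6 numbers: the shift along the tool's x, y, z in mm, then the turn, a rotation vector about the tool's x, y, z in degrees. A call has 1 to 10 rows; each row is the pose to reach, as a shift and turn from the pose commanded when the call began, along the tool's axes at that moment; what a row does not reach only later rows make up. A row lasts 1/8 s, in which the tool goes at most 62.5 mm and 10.7 degrees, less where a joint would pass 70% of its speed; a pose out of reach is approached as far as the arm can. A call with a gripper value outside its range is refused whole. "gripper" is the finger opening in mm, from 0 to 85.4, set as the call begins (left out, the last holds). The fingers move at their own pace and stop on an object; "newtons" is the grip in N (left out, the last holds). Time passes only in rows, so rows that repeat a pose let the fingers close. It gives the time, the measured TCP pose, the force and the opening at its end, in the units of the state.
- sense(): the state, without advancing time (a new reading comes with each control period).
- snapshot(name): name is "side" or "top" or "wrist"; returns a dict with "color" (480x640x3 uint8, red, green, blue), "vfov" (degrees; the focal length in pixels is half the picture's height over the tangent of half this angle, whatever the lens; pixels are square), "cx", "cy" (the principal point, pixels), "D" ([k1, k2, p1, p2, k3] as OpenCV has them; the pictures are not rectified), "R" (3x3) and "t" (3): a world point X has camera coordinates R X + t. Camera axes: x right, y down, z forward; pixel columns grow to the right and rows downward; lengths in m; the calibration is good to about 2 mm. A picture is of the moment at which its call begins. There is no depth.
- sign_off(): hands the job in, once; it reports no verdict.
The state is a dict: "t": time; "q": joint angles; "qd": joint speeds; "tau": joint torques, N m; "tcp_pos": TCP position; "tool_rot": TCP orientation; "force": force on the tool from outside, world axes, zero at the start; "ft_torque": the same for the moment, N m; "finger_gap": opening from 0.0 (shut) to 1.0 (fully open).
Only numpy, scipy, OpenCV 4.12 (cv2) and the standard library are available. Lean on these libraries where they do the work, as an engineer would, in place of code of your own. Each camera call takes 0.05 s, during which the arm holds its last target. There are 200 camera calls.

## Working session

There is one attempt and no reset: what is moved stays moved. The work goes in short steps, Python scripts to look and compute and a tool call to move; the robot and the scene stay as the last step left them, time stands still between calls to the robot, and variables do not carry over. Pictures are saved under pics/ and viewed, about 12 in all and at most 16, crops included, and the job is handed in when it is done.

Besides the shell and the picture viewer there is one more tool, called after "Emit:" as name(argument=value, ...) on one line, values as JSON. servo_tool: Moves the arm, as the interface text tells. Its arguments: {"type":"object","properties":{"targets":{"type":"array","items":{"type":"array","items":{"type":"number"}}},"gripper":{"type":"number"},"newtons":{"type":"number"}},"required":["targets"]}

```bash
ls; mkdir -p pics; python3 - <<'E'
from station import *
import cv2
for n in ("top","side"):
    s=snapshot(n); cv2.imwrite(f"pics/{n}0.png",s["color"][:,:,::-1])
    print(n,s["vfov"],s["cx"],s["cy"],s["D"],s["R"],s["t"])
print(sense())
E
```

```text
pics
top 46.4645560449737 324.17907636762385 239.2316462542764 [-0.15462246  0.          0.          0.          0.        ] [[ 0.00821029 -0.99979458  0.01853083]
 [-0.98752969 -0.01102037 -0.15704666]
 [ 0.15721862 -0.01701035 -0.98741732]] [0.01009272 0.519289   1.66418493]
side 47.90862752534418 319.99650242120055 250.40674220804894 [-0.1511364  0.         0.         0.         0.       ] [[ 0.89617052 -0.4432976   0.0191219 ]
 [-0.22966532 -0.50030259 -0.83483601]
 [ 0.37964753  0.74376378 -0.55016652]] [-0.42904077  0.25560416  1.50757396]
{'t': 0.1, 'q': array([-1.30549787e+00,  5.28362978e-01,  1.43377589e+00, -2.30550490e-05,
        1.18135379e+00, -1.78467743e-01]), 'qd': array([ 7.96676233e-05, -6.27240133e-04, -2.83438606e-03, -1.25469293e-03,
        3.65949373e-05, -4.86461372e-04]), 'tau': array([ 2.87914690e-04, -4.43301594e+01, -1.78586769e+01, -1.38316791e-04,
        3.80081590e-03, -2.27454092e-05]), 'tcp_pos': array([ 0.26821091, -0.56382613,  0.23043718]), 'tool_rot': array([ 8.45384689e-01, -5.34157117e-01, -7.07478953e-04, -6.34106897e-04]), 'force': array([-0.55153085,  0.28423524,  0.30508012]), 'ft_torque': array([ 0.03120284, -0.00068025, -0.04898424]), 'finger_gap': 1.0011695681744472}
```

View pics/top0.png

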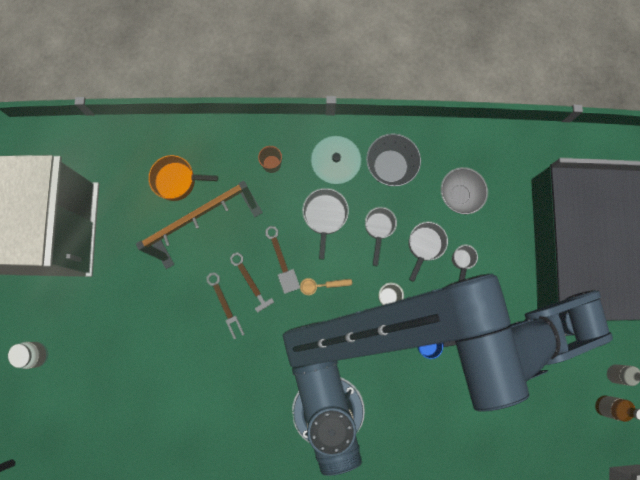

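View pics/side0.png

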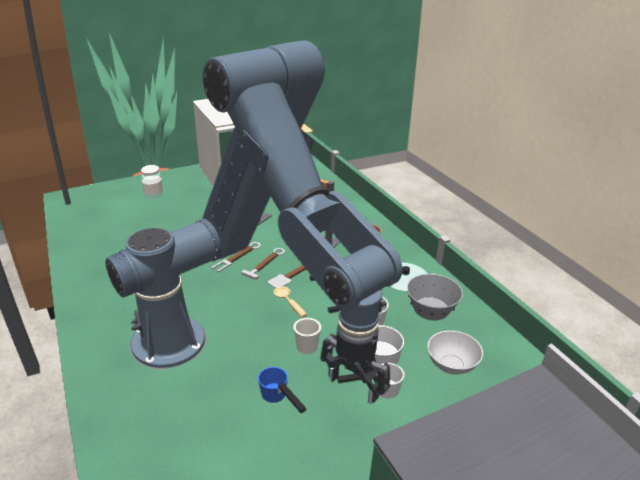

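```bash
cat > h.py <<'E'
from station import *
import numpy as np, cv2
from scipy.spatial.transform import Rotation as Ro
def cam(s):
    f=240/np.tan(np.radians(s["vfov"])/2)
    return np.array([[f,0,s["cx"]],[0,f,s["cy"]],[0,0,1.]]),np.array(s["D"]),np.array(s["R"]),np.array(s["t"])
def ray(s,px):
    K,D,R,t=cam(s)
    u=cv2.undistortPoints(np.array(px,float).reshape(-1,1,2),K,D).reshape(-1,2)
    d=(np.c_[u,np.ones(len(u))])@R
    return -R.T@t, d/np.linalg.norm(d,axis=1)[:,None]
def onz(s,px,z):
    o,d=ray(s,px); return o+d*((z-o[2])/d[:,2])[:,None]
def tri(s1,p1,s2,p2):
    o1,d1=ray(s1,p1);o2,d2=ray(s2,p2);d1=d1[0];d2=d2[0]
    a=np.linalg.lstsq(np.c_[d1,-d2],o2-o1,rcond=None)[0]
    A=o1+a[0]*d1;B=o2+a[1]*d2
    return (A+B)/2,np.linalg.norm(A-B)
def proj(s,X):
    K,D,R,t=cam(s); return cv2.projectPoints(np.array(X,float).reshape(-1,3),cv2.Rodrigues(R)[0],t,K,D)[0].reshape(-1,2)
def shot(n,fn=None):
    s=snapshot(n)
    if fn: cv2.imwrite("pics/"+fn+".png",s["color"][:,:,::-1])
    np.save(f"last_{n}.npy",s,allow_pickle=True); return s
def last(n): return np.load(f"last_{n}.npy",allow_pickle=True).item()
def blobs(s,lo,hi,amin=20,box=None):
    hsv=cv2.cvtColor(s["color"],cv2.COLOR_RGB2HSV); m=cv2.inRange(hsv,np.array(lo),np.array(hi))
    if box: z=np.zeros_like(m);x0,y0,x1,y1=box;z[y0:y1,x0:x1]=m[y0:y1,x0:x1];m=z
    n,l,st,c=cv2.connectedComponentsWithStats(m)
    return [(st[i,4],c[i],st[i,:4],l==i) for i in range(1,n) if st[i,4]>=amin]
def down(yaw,tilt=0): # tool z down, tool x at yaw in world; tilt deg about tool x first
    y=np.radians(yaw)
    x=np.array([np.cos(y),np.sin(y),0]);z=np.array([0,0,-1.]);
    return Ro.from_matrix(np.c_[x,np.cross(z,x),z])*Ro.from_euler('x',tilt,degrees=True)
def plan(way,p0=None,r0=None):
    """way: list of (pos,Rot); prints for each the row from the pose p0,r0 of the call start"""
    st=sense()
    if p0 is None: p0,r0=st["tcp_pos"],Ro.from_quat(st["tool_rot"])
    for p,r in way:
        d=r0.inv().apply(np.array(p)-p0)*1000; w=np.degrees((r0.inv()*r).as_rotvec())
        print("row",np.round(d,0).tolist(),np.round(w,1).tolist(),"rows>=%d"%max(np.ceil(np.linalg.norm(d)/62.5),np.ceil(np.linalg.norm(w)/10.7)))
def out():
    s=sense();R=Ro.from_quat(s["tool_rot"]).as_matrix()
    print("t %.1f tcp %s zdir %s xyaw %.1f q %s F %s gap %.3f"%(s["t"],np.round(s["tcp_pos"],4),np.round(R[:,2],3),np.degrees(np.arctan2(R[1,0],R[0,0])),np.round(s["q"],2),np.round(s["force"],1),s["finger_gap"]))
E
python3 - <<'E'
from h import *
s=shot("top"); w=shot("wrist","w0"); out()
P=lambda n,px,z:print(n,np.round(onz(s,px,z),3).tolist())
P("base rim,h end",[(325.5,211.5)],.06);P("basehandle",[(324,235),(322,258)],.066)
P("large",[(428.5,241)],.06);P("lh",[(422,259),(412,280)],.066)
P("med",[(380,222)],.06);P("mh",[(379,237),(376,265)],.066)
P("small",[(465,257)],.06);P("sh",[(464,269),(461,285)],.066)
P("rack rail ends",[(143,245),(242,187)],.26)
P("eyes",[(271,232.5),(236.5,259.5),(213,279)],.007)
c=-cam(w)[2].T@cam(w)[3];print("wristcam",c,cam(w)[2][2],w["vfov"])
# brown handles
for b in blobs(s,(3,80,40),(15,255,150),40): print(b[0],b[1].round(1),b[2])
E
```

```text
t 0.2 tcp [ 0.2683 -0.564   0.2307] zdir [-0.     0.001 -1.   ] xyaw -64.6 q [-1.31  0.53  1.43 -0.    1.18 -0.18] F [-0.5  0.7 -0.5] gap 1.002
base rim,h end [[0.602, 0.012, 0.06]]
basehandle [[0.528, 0.016, 0.066], [0.458, 0.022, 0.066]]
large [[0.514, -0.302, 0.06]]
lh [[0.458, -0.28, 0.066], [0.395, -0.248, 0.066]]
med [[0.571, -0.154, 0.06]]
mh [[0.524, -0.15, 0.066], [0.439, -0.14, 0.066]]
small [[0.466, -0.414, 0.06]]
sh [[0.429, -0.408, 0.066], [0.38, -0.398, 0.066]]
rack rail ends [[0.463, 0.504, 0.26], [0.625, 0.242, 0.26]]
eyes [[0.544, 0.18, 0.007], [0.458, 0.286, 0.007], [0.396, 0.357, 0.007]]
wristcam [ 0.34238077 -0.52746784  0.37260958] [-0.29361817 -0.13827966 -0.94586844] 65.19438301664617
227 [269.4 159.8] [259 146  22  23]
196 [161.1 166.2] [150 156  31  26]
55 [191.3 213.9] [180 207  23  16]
53 [155.7 237.7] [142 229  28  17]
134 [279.3 255. ] [272 238  15  34]
109 [250.1 282. ] [240 266  20  30]
60 [226.4 309.2] [222 301  10  17]
225 [620.2 409.4] [611 399  20  21]
```

View pics/w0.png

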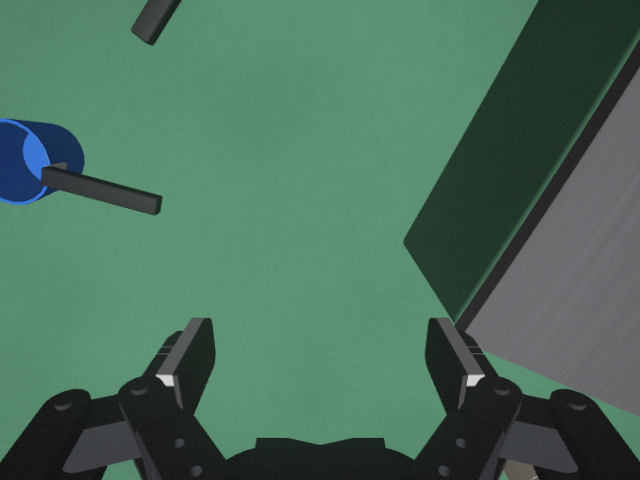

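Base pan (325,212) aluminium vs orange (172,178) look‑alike; large (428,242), medium (380,223), small (465,258) vs blue (430,348); bystander colander (393,160), bowl (464,190), cups (390,295)/(270,158), spoon (325,286). Tools: turner eye (271,233), scraper (237,260), fork (213,279).

```bash
python3 - <<'E'
from h import *
plan([((.418,-.259,.20),down(-114.4))])
E
```

```text
row [-211.0, -266.0, 31.0] [0.0, 0.1, 49.8] rows>=6
```

Emit:
servo_tool(targets=[[-211, -266, 30, 0, 0, 50], [-211, -266, 30, 0, 0, 50], [-211, -266, 30, 0, 0, 50], [-211, -266, 30, 0, 0, 50], [-211, -266, 30, 0, 0, 50], [-211, -266, 30, 0, 0, 50], [-211, -266, 30, 0, 0, 50], [-211, -266, 30, 0, 0, 50]], gripper=50, newtons=100)

```text
t: 1.2
tcp_pos: [0.4182, -0.2604, 0.2014]
tool_rot: [-0.541, 0.841, -0.0, -0.0]
force: [-0.2, -0.8, -0.4]
finger_gap: 0.585
```

```bash
python3 - <<'E'
from h import *
w=shot("wrist","w1"); s=shot("top"); out()
E
```

```text
t 1.3 tcp [ 0.4179 -0.261   0.2015] zdir [ 0.    -0.001 -1.   ] xyaw -114.7 q [-0.79  0.39  1.79 -0.    0.96  1.22] F [-0.  -1.2  0. ] gap 0.588
```

View pics/w1.png

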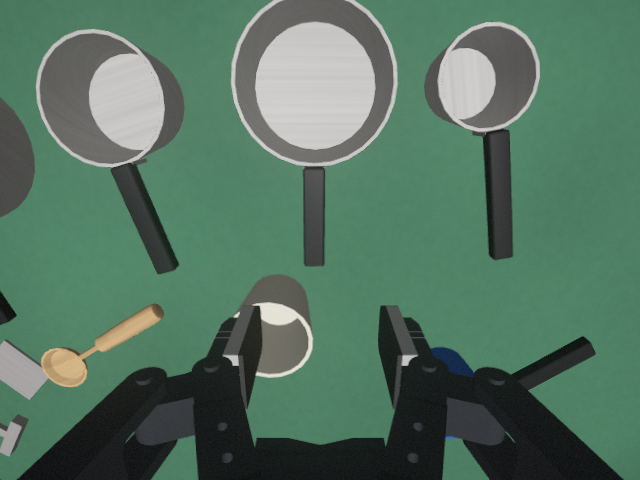

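The wrist view shows large (315,80, handle to 315,265), medium (100,97, handle to 168,268), small (490,77, handle to 501,255); white cup at (275,330), blue handle at lower right.

```bash
cat >> h.py <<'E'
def handles(s,box=None,z=.072,vmax=75,amin=150):
    """dark elongated blobs: far/near end (pixels) via minAreaRect of top-face blob"""
    r=[]
    for a,c,bb,m in blobs(s,(0,0,0),(180,130,vmax),amin,box):
        pts=np.argwhere(m)[:,::-1].astype(np.float32)
        (cx,cy),(W,H),ang=cv2.minAreaRect(pts)
        b=cv2.boxPoints(((cx,cy),(W,H),ang)); 
        e=sorted([(np.linalg.norm(b[i]-b[(i+1)%4]),(b[i]+b[(i+1)%4])/2) for i in range(4)],key=lambda q:q[0])[:2]
        r.append((a,c,[q[1] for q in e],(W,H)))
    return r
E
python3 - <<'E'
from h import *
w=last("wrist");s=last("top")
for b in handles(w,(0,100,640,300)):
    e=sorted(b[2],key=lambda p:p[1]); X=onz(w,e,.072); d=X[1]-X[0];L=np.linalg.norm(d);u=d/L
    print(b[0],np.round(e,0).tolist(),np.round(X,3).tolist(),"L %.3f ang %.1f"%(L,np.degrees(np.arctan2(u[1],u[0]))),"ctr",np.round(X[1]-.135*u,3),"grasp",np.round(X[1]-.03*u,3))
    print("  in top at",proj(s,X).round(1).tolist())
print("top blobs")
for b in handles(s,(300,150,500,330),amin=30): print(b[0],np.round(b[2],1).tolist(),np.round(b[3],0))
# rim: bright low-sat ring, left/right extents
for n,px in (("large",[(231,80),(397,80)]),):
    X=onz(w,px,.06);print(n,X.round(3),np.linalg.norm(X[1]-X[0]),X.mean(0).round(3))
# two-view heights, far end of handles
print(tri(w,(314,265),s,(412,280)))
E
```

```text
3214 [[490.0, 130.0], [507.0, 258.0]] [[0.436, -0.4, 0.072], [0.337, -0.385, 0.072]] L 0.100 ang 171.4 ctr [ 0.47  -0.406  0.072] grasp [ 0.366 -0.39   0.072]
  in top at [[461.9, 266.5], [457.8, 299.4]]
259 [[10.0, 148.0], [10.0, 192.0]] [[0.57, -0.081, 0.072], [0.544, -0.06, 0.072]] L 0.034 ang 141.0 ctr [ 0.648 -0.145  0.072] grasp [ 0.567 -0.079  0.072]
  in top at [[356.3, 221.4], [349.3, 229.9]]
2788 [[122.0, 164.0], [167.0, 272.0]] [[0.523, -0.151, 0.072], [0.437, -0.136, 0.072]] L 0.088 ang 170.1 ctr [ 0.57  -0.16   0.072] grasp [ 0.467 -0.142  0.072]
  in top at [[379.8, 236.8], [375.0, 265.4]]
1371 [[314.0, 167.0], [314.0, 265.0]] [[0.463, -0.276, 0.072], [0.394, -0.244, 0.072]] L 0.076 ang 155.2 ctr [ 0.517 -0.301  0.072] grasp [ 0.422 -0.257  0.072]
  in top at [[421.2, 257.1], [411.0, 279.9]]
top blobs
177 [[411.3999938964844, 150.0], [413.3999938964844, 177.8000030517578]] [28. 12.]
39 [[336.0, 154.0], [336.0, 161.0]] [7. 6.]
2453 [[300.0, 277.0], [445.0, 277.0]] [145. 104.]
118 [[378.3999938964844, 237.89999389648438], [374.6000061035156, 265.1000061035156]] [ 5. 27.]
422 [[435.20001220703125, 276.5], [461.1000061035156, 243.1999969482422]] [39. 42.]
33 [[329.5, 260.6000061035156], [308.70001220703125, 283.70001220703125]] [ 1. 31.]
56 [[460.1000061035156, 285.5], [456.70001220703125, 299.20001220703125]] [ 5. 14.]
large [[ 0.541 -0.248  0.06 ]
 [ 0.493 -0.354  0.06 ]] 0.11654442255652091 [ 0.517 -0.301  0.06 ]
(array([ 0.39449175, -0.2459635 ,  0.07452707]), np.float64(0.0021107809108363825))
```

Emit:
servo_tool(targets=[[-5, -2, 60, 0, 0, 0], [-5, -2, 110, 0, 0, 0], [-5, -2, 154, 0, 0, 0], [-5, -2, 154, 0, 0, 0], [-5, -2, 154, 0, 0, 0]])

```text
t: 1.92
tcp_pos: [0.4224, -0.2573, 0.0483]
tool_rot: [-0.54, 0.842, -0.001, 0.0]
force: [-1.1, 0.2, -0.7]
finger_gap: 0.585
```

Emit:
servo_tool(targets=[[0, 0, 0, 0, 0, 0], [0, 0, 0, 0, 0, 0], [0, 0, 0, 0, 0, 0], [0, 0, 0, 0, 0, 0], [0, 0, 0, 0, 0, 0], [0, 0, -10, 0, 0, 0], [0, 0, -30, 0, 0, 0], [0, 0, -60, 0, 0, 0], [0, 0, -110, 0, 0, 0], [0, 0, -140, 0, 0, 0]], gripper=2, newtons=110)

```text
t: 3.18
tcp_pos: [0.4218, -0.2556, 0.1896]
tool_rot: [-0.541, 0.841, -0.0, 0.0]
force: [0.7, 0.0, -3.0]
finger_gap: 0.157
```

```bash
python3 - <<'E'
from h import *
out(); w=shot("wrist","w2"); s=shot("top")
# base pan handle now
bh=handles(s,(300,225,345,275),amin=30,vmax=80)
for b in bh:
  print(b[0],np.round(b[2],1).tolist(),np.round(onz(s,b[2],.072),3).tolist())
# base centre: bright aluminium blob in the base pan -> floor at z .006
for b in blobs(s,(0,0,150),(180,60,255),200,(290,180,360,245)): print("floor",b[0],b[1],b[2],onz(s,[b[1]],.006).round(3))
E
```

```text
t 3.2 tcp [ 0.4218 -0.2556  0.1896] zdir [ 0.001 -0.001 -1.   ] xyaw -114.5 q [-0.77  0.41  1.8  -0.    0.93  1.23] F [ 0.7  0.  -3. ] gap 0.157
114 [[323.5, 233.10000610351562], [321.0, 258.20001220703125]] [[0.533, 0.018, 0.072], [0.457, 0.025, 0.072]]
54 [[314.29998779296875, 273.20001220703125], [343.8999938964844, 247.89999389648438]] [[0.412, 0.044, 0.072], [0.489, -0.043, 0.072]]
floor 1180 [324.96101695 213.84745763] [305 195  40  38] [[0.605 0.013 0.006]]
```

View pics/w2.png

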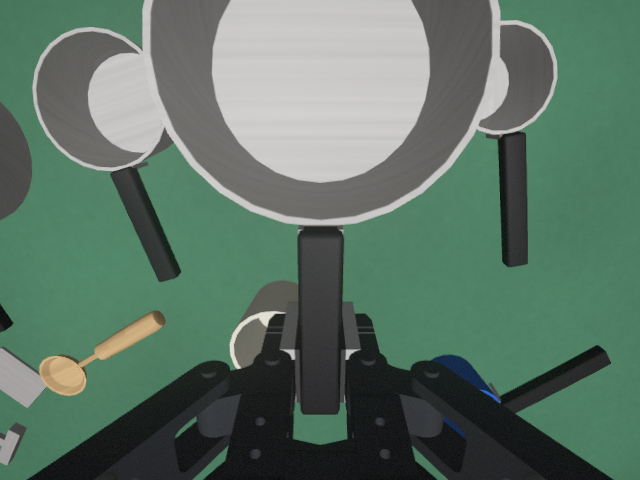

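```bash
python3 - <<'E'
from h import *
plan([((.530,-.062,.185),down(-45))])
E
```

```text
row [-222.0, -16.0, 5.0] [-0.3, -0.4, -69.5] rows>=7
```

Emit:
servo_tool(targets=[[-25, -2, 0, 0, 0, -8], [-50, -4, 0, 0, 0, -16], [-78, -6, 1, 0, 0, -24], [-106, -8, 2, 0, 0, -33], [-134, -10, 3, 0, 0, -42], [-162, -12, 3, 0, 0, -50], [-190, -14, 4, 0, 0, -58], [-210, -15, 5, 0, 0, -65], [-222, -16, 5, 0, 0, -69.5], [-222, -16, 5, 0, 0, -69.5]])

```text
t: 4.53
tcp_pos: [0.5276, -0.0596, 0.1806]
tool_rot: [0.924, -0.383, -0.002, 0.0]
force: [0.3, 0.2, -3.4]
finger_gap: 0.161
```

```bash
python3 - <<'E'
from h import *
w=shot("wrist","w3"); s=shot("top"); out()
E
```

```text
t 4.6 tcp [ 0.5277 -0.0606  0.1812] zdir [-0.003  0.    -1.   ] xyaw -45.1 q [-0.32  0.47  1.72 -0.    0.95  0.46] F [ 0.2  0.4 -2.8] gap 0.165
```

View pics/w3.png

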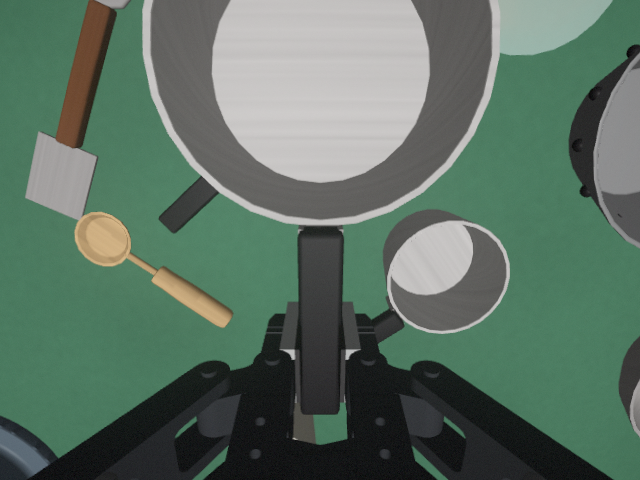

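Emit:
servo_tool(targets=[[2, -1, 40, 0, 0, 0], [2, -1, 80, 0, 0, 0], [2, -1, 110, 0, 0, 0], [2, -1, 120, 0, 0, 0], [2, -1, 126, 0, 0, 0], [2, -1, 126, 0, 0, 0]])

```text
t: 5.38
tcp_pos: [0.5315, -0.0617, 0.057]
tool_rot: [0.924, -0.384, 0.001, -0.0]
force: [-0.1, -0.6, -2.1]
finger_gap: 0.159
```

Emit:
servo_tool(targets=[[0, 0, 2, 0, 0, 0], [0, 0, 3, 0, 0, 0], [0, 0, 3, 0, 0, 0]])

```text
t: 5.75
tcp_pos: [0.5316, -0.0619, 0.0552]
tool_rot: [0.924, -0.383, 0.001, 0.0]
force: [-3.3, -1.6, 6.5]
finger_gap: 0.159
```

Emit:
servo_tool(targets=[[0, 0, 1, 0, 0, 0], [0, 0, 1, 0, 0, 0], [0, 0, 1, 0, 0, 0], [0, 0, 1, 0, 0, 0], [0, 0, -40, 0, 0, 0], [0, 0, -90, 0, 0, 0], [0, 0, -140, 0, 0, 0], [0, 0, -140, 0, 0, 0]], gripper=40)

```text
t: 6.75
tcp_pos: [0.5337, -0.0622, 0.1973]
tool_rot: [0.924, -0.383, 0.005, -0.0]
force: [0.2, -0.2, -0.7]
finger_gap: 0.467
```

```bash
cat >> h.py <<'E'
def alu(s,box): # bright floors
    return [(b[0],b[1].round(1),b[2]) for b in blobs(s,(0,0,140),(180,60,255),60,box)]
E
python3 - <<'E'
from h import *
w=shot("wrist","w4"); s=shot("top"); out()
for b in handles(w,(0,80,640,330)):
    e=sorted(b[2],key=lambda p:p[1]); X=onz(w,e,.075); d=X[1]-X[0];L=np.linalg.norm(d);u=d/L
    print(b[0],np.round(e,0).tolist(),np.round(X,3).tolist(),"L %.3f ang %.1f"%(L,np.degrees(np.arctan2(u[1],u[0]))))
cv2.imwrite("pics/w4c.png",w["color"][:320,:,::-1])
E
```

```text
t 6.8 tcp [ 0.5307 -0.0613  0.1935] zdir [ 0.001 -0.    -1.   ] xyaw -45.1 q [-0.32  0.46  1.7   0.    0.98  0.46] F [-0.1 -0.6  0.3] gap 0.471
456 [[98.0, 79.0], [79.0, 151.0]] [[0.506, 0.119, 0.075], [0.459, 0.101, 0.075]] L 0.051 ang -159.6
1891 [[573.0, 77.0], [553.0, 198.0]] [[0.731, -0.104, 0.075], [0.674, -0.164, 0.075]] L 0.083 ang -133.8
2196 [[242.0, 151.0], [164.0, 224.0]] [[0.539, 0.019, 0.075], [0.459, 0.025, 0.075]] L 0.081 ang 175.7
1491 [[316.0, 174.0], [316.0, 275.0]] [[0.563, -0.028, 0.075], [0.509, -0.083, 0.075]] L 0.077 ang -135.2
659 [[386.0, 302.0], [346.0, 340.0]] [[0.531, -0.138, 0.075], [0.484, -0.141, 0.075]] L 0.046 ang -176.8
281 [[263.0, 304.0], [263.0, 329.0]] [[0.462, -0.07, 0.075], [0.445, -0.086, 0.075]] L 0.023 ang -138.0
193 [[407.0, 321.0], [388.0, 321.0]] [[0.532, -0.163, 0.075], [0.521, -0.152, 0.075]] L 0.015 ang 134.4
199 [[639.0, 322.0], [617.0, 322.0]] [[0.669, -0.308, 0.075], [0.655, -0.293, 0.075]] L 0.020 ang 133.4
198 [[251.0, 322.0], [233.0, 322.0]] [[0.442, -0.075, 0.075], [0.432, -0.064, 0.075]] L 0.014 ang 134.9
```

View pics/w4.png

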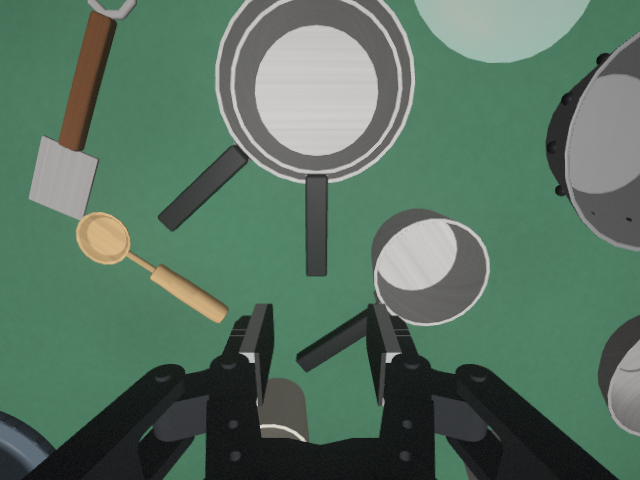

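```bash
python3 - <<'E'
from h import *
plan([((.466,-.142,.17),down(82)),((.466,-.142,.048),down(82))])
plan([((.604+.105*np.cos(np.radians(a)),.012+.105*np.sin(np.radians(a)),.19),down(a-90)) for a in (150,126)],np.array([.466,-.142,.19]),down(82))
E
```

```text
row [11.0, 103.0, 23.0] [0.0, -0.0, -127.1] rows>=12
row [11.0, 103.0, 145.0] [0.0, -0.0, -127.1] rows>=12
row [211.0, 18.0, 0.0] [0.0, 0.0, 22.0] rows>=4
row [247.0, 42.0, 0.0] [0.0, 0.0, 46.0] rows>=5
```

Emit:
servo_tool(targets=[[11, 103, 23, 0, 0, -100], [11, 103, 23, 0, 0, -100], [11, 103, 23, 0, 0, -100], [11, 103, 23, 0, 0, -100], [11, 103, 23, 0, 0, -100], [11, 103, 23, 0, 0, -100], [11, 103, 23, 0, 0, -100], [11, 103, 23, 0, 0, -100], [11, 103, 23, 0, 0, -100], [11, 103, 23, 0, 0, -100]])

```text
t: 8.1
tcp_pos: [0.4644, -0.1412, 0.1684]
tool_rot: [0.887, 0.463, -0.001, -0.002]
force: [-0.1, -0.3, 0.6]
finger_gap: 0.47
```

Emit:
servo_tool(targets=[[0, 0, 0, 0, 0, -27], [0, 0, 0, 0, 0, -27], [0, 0, 0, 0, 0, -27], [0, 0, 0, 0, 0, -27]])

```text
t: 8.6
tcp_pos: [0.4646, -0.1413, 0.1687]
tool_rot: [0.756, 0.655, -0.001, -0.002]
force: [-0.0, 0.0, -0.6]
finger_gap: 0.467
```

```bash
python3 - <<'E'
from h import *
out(); s=shot("top"); w=shot("wrist","w5"); 
for b in handles(s,(350,225,400,280),amin=30,vmax=80): print(b[0],np.round(b[2],1).tolist(),np.round(onz(s,b[2],.072),3).tolist())
E
```

```text
t 8.6 tcp [ 0.4646 -0.1413  0.1687] zdir [-0.003  0.002 -1.   ] xyaw 81.9 q [-0.53  0.44  1.84  0.    0.87 -1.95] F [-0.   0.  -0.6] gap 0.467
54 [[348.5, 232.5], [357.0, 241.0]] [[0.536, -0.057, 0.072], [0.51, -0.083, 0.072]]
237 [[399.29998779296875, 255.39999389648438], [372.70001220703125, 240.39999389648438]] [[0.468, -0.21, 0.072], [0.512, -0.13, 0.072]]
988 [[350.0, 266.5], [399.0, 266.5]] [[0.433, -0.062, 0.072], [0.434, -0.209, 0.072]]
```

View pics/w5.png

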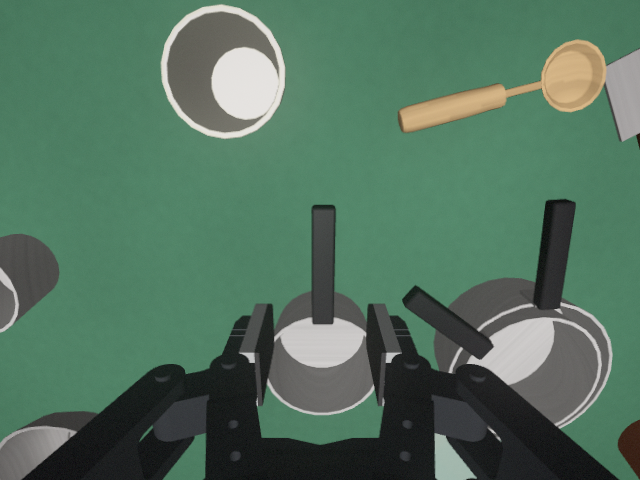

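Emit:
servo_tool(targets=[[1, 0, 50, 0, 0, 0], [1, 0, 100, 0, 0, 0], [1, 0, 121, 0, 0, 0], [1, 0, 121, 0, 0, 0], [1, 0, 121, 0, 0, 0]])

```text
t: 9.32
tcp_pos: [0.4663, -0.1412, 0.0498]
tool_rot: [0.755, 0.655, 0.0, 0.0]
force: [0.1, 0.2, 0.8]
finger_gap: 0.466
```

Emit:
servo_tool(targets=[[0, 0, 0, 0, 0, 0], [0, 0, 0, 0, 0, 0], [0, 0, 0, 0, 0, 0], [0, 0, 0, 0, 0, 0], [0, 0, -10, 0, 0, 0], [0, 0, -30, 0, 0, 0], [0, 0, -60, 0, 0, 0], [0, 0, -110, 0, 0, 0], [0, 0, -142, 0, 0, 0], [0, 0, -142, 0, 0, 0]], gripper=2)

```text
t: 10.58
tcp_pos: [0.4671, -0.1416, 0.1937]
tool_rot: [0.755, 0.656, 0.001, 0.003]
force: [0.6, 0.8, -1.1]
finger_gap: 0.16
```

```bash
python3 - <<'E'
from h import *
out(); s=shot("top"); w=shot("wrist","w6")
for b in handles(w,(0,60,640,360)): print(b[0],np.round(b[2],0).tolist())
print(handles(s,(300,225,345,275),amin=30,vmax=80)[0][2])
a=126
plan([((.605+.105*np.cos(np.radians(a)),.012+.105*np.sin(np.radians(a)),.19),down(a-90))])
E
```

```text
t 10.6 tcp [ 0.4671 -0.1416  0.1937] zdir [ 0.005 -0.003 -1.   ] xyaw 81.9 q [-0.52  0.4   1.81 -0.    0.92 -1.95] F [ 0.6  0.8 -1.1] gap 0.160
2715 [[538.0, 190.0], [523.0, 294.0]]
4160 [[320.0, 270.0], [320.0, 359.0]]
2015 [[400.0, 278.0], [475.0, 334.0]]
895 [[272.0, 314.0], [272.0, 359.0]]
897 [[367.0, 314.0], [367.0, 359.0]]
[array([323.5328 , 233.13937], dtype=float32), array([321.25412, 258.20493], dtype=float32)]
row [246.0, 44.0, 1.0] [-0.1, 0.0, 45.9] rows>=5
```

Emit:
servo_tool(targets=[[25, 3, 0, 0, 0, 5], [52, 8, 0, 0, 0, 10], [80, 14, 0, 0, 0, 15], [108, 20, 0, 0, 0, 20], [136, 25, 0, 0, 0, 25], [164, 30, 0, 0, 0, 31], [192, 35, 0, 0, 0, 37], [220, 40, 0, 0, 0, 42], [246, 44, 0, 0, 0, 46], [246, 44, 0, 0, 0, 46]])

```text
t: 11.92
tcp_pos: [0.5429, 0.098, 0.189]
tool_rot: [0.951, 0.31, -0.002, -0.001]
force: [0.3, -0.7, -2.1]
finger_gap: 0.157
```

Emit:
servo_tool(targets=[[0, 0, 0, 0, 0, 0], [0, 0, 0, 0, 0, 0], [0, 0, 20, 0, 0, 0]])

```text
t: 12.3
tcp_pos: [0.5453, 0.0956, 0.1723]
tool_rot: [0.951, 0.308, 0.002, 0.001]
force: [0.3, -0.3, -2.3]
finger_gap: 0.165
```

```bash
python3 - <<'E'
from h import *
out(); s=shot("top"); w=shot("wrist","w7")
for b in handles(w,(0,60,640,400)): print(b[0],np.round(b[2],0).tolist())
a=126
plan([((.605+.105*np.cos(np.radians(a)),.012+.105*np.sin(np.radians(a)),.0498+.012),down(a-90))])
E
```

```text
t 12.3 tcp [0.5453 0.0956 0.1723] zdir [ 0.004 -0.    -1.   ] xyaw 35.9 q [-0.03  0.51  1.67 -0.    0.95 -0.65] F [ 0.3 -0.3 -2.3] gap 0.165
4298 [[507.0, 134.0], [643.0, 161.0]]
2863 [[165.0, 249.0], [259.0, 315.0]]
16995 [[147.0, 334.0], [492.0, 334.0]]
row [2.0, -0.0, 108.0] [-0.2, 0.2, -0.1] rows>=2
```

View pics/w7.png

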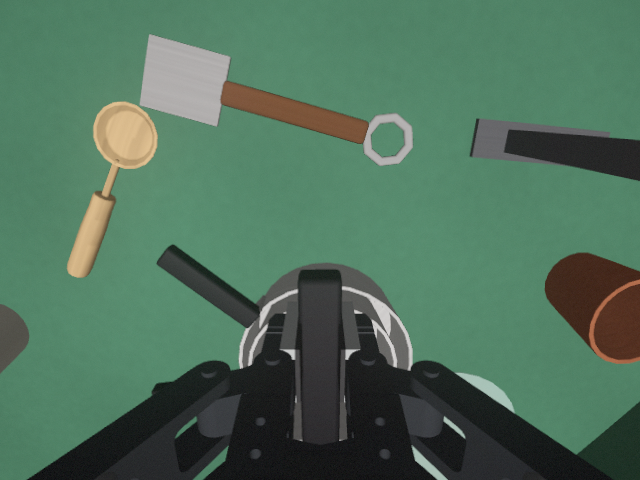

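Emit:
servo_tool(targets=[[2, 0, 40, 0, 0, 0], [2, 0, 80, 0, 0, 0], [2, 0, 100, 0, 0, 0], [2, 0, 107, 0, 0, 0], [2, 0, 109, 0, 0, 0], [2, 0, 111, 0, 0, 0], [2, 0, 111, 0, 0, 0]])

```text
t: 13.28
tcp_pos: [0.5458, 0.0978, 0.0623]
tool_rot: [0.951, 0.308, 0.001, 0.0]
force: [-3.9, 0.4, 5.4]
finger_gap: 0.159
```

Emit:
servo_tool(targets=[[0, 0, 0, 0, 0, 0], [0, 0, 0, 0, 0, 0], [0, 0, 0, 0, 0, 0], [0, 0, 0, 0, 0, 0], [0, 0, -40, 0, 0, 0], [0, 0, -90, 0, 0, 0], [0, 0, -140, 0, 0, 0], [0, 0, -140, 0, 0, 0]], gripper=40)

```text
t: 14.28
tcp_pos: [0.5486, 0.0977, 0.2045]
tool_rot: [0.951, 0.309, 0.005, 0.002]
force: [-0.2, -0.6, -0.4]
finger_gap: 0.471
```

```bash
python3 - <<'E'
from h import *
out(); s=shot("top"); w=shot("wrist","w8")
for b in handles(w,(0,60,640,400)):
    X=onz(w,b[2],.078);print(b[0],np.round(b[2],0).tolist(),X.round(3).tolist())
for b in handles(s,(430,255,480,310),amin=30,vmax=80): print("small",b[0],np.round(b[2],1).tolist(),np.round(onz(s,b[2],.072),3).tolist())
for b in alu(s,(440,235,490,275)): print(b, onz(s,[b[1]],.006).round(3))
g=np.array([.470,-.406,0])+.105*np.array([np.cos(np.radians(171)),np.sin(np.radians(171)),0])
print(g); plan([((g[0],g[1],.17),down(-99))])
E
```

```text
t 14.3 tcp [0.5486 0.0977 0.2045] zdir [ 0.01 -0.   -1.  ] xyaw 35.9 q [-0.02  0.47  1.64  0.    1.03 -0.65] F [-0.2 -0.6 -0.4] gap 0.471
4989 [[643.0, 161.0], [484.0, 127.0]] [[0.703, 0.282, 0.078], [0.592, 0.227, 0.078]]
1820 [[318.0, 195.0], [318.0, 305.0]] [[0.527, 0.121, 0.078], [0.579, 0.05, 0.078]]
2271 [[173.0, 236.0], [258.0, 293.0]] [[0.457, 0.033, 0.078], [0.535, 0.031, 0.078]]
5753 [[509.0, 427.0], [350.0, 338.0]] [[0.799, 0.049, 0.078], [0.618, 0.04, 0.078]]
6861 [[273.0, 352.0], [116.0, 352.0]] [[0.574, -0.008, 0.078], [0.467, -0.088, 0.078]]
255 [[395.0, 313.0], [403.0, 336.0]] [[0.634, 0.08, 0.078], [0.653, 0.067, 0.078]]
1156 [[639.0, 377.0], [590.0, 377.0]] [[0.86, 0.158, 0.078], [0.82, 0.132, 0.078]]
small 34 [[473.20001220703125, 254.8000030517578], [472.1000061035156, 264.20001220703125]] [[0.472, -0.436, 0.072], [0.443, -0.432, 0.072]]
small 186 [[463.20001220703125, 267.79998779296875], [457.0, 299.20001220703125]] [[0.432, -0.404, 0.072], [0.337, -0.383, 0.072]]
(np.int32(228), array([461.6, 257.8]), array([454, 249,  16,  19], dtype=int32)) [[ 0.47  -0.418  0.006]]
[ 0.36629272 -0.38957438  0.        ]
row [-431.0, 289.0, 30.0] [-0.0, -0.0, 134.9] rows>=13
```

Emit:
servo_tool(targets=[[-55, 36, 0, 0, 0, 10], [-110, 73, 0, 0, 0, 20], [-165, 110, 5, 0, 0, 30], [-220, 146, 10, 0, 0, 40], [-270, 182, 15, 0, 0, 50], [-320, 215, 20, 0, 0, 60], [-370, 247, 25, 0, 0, 70], [-410, 273, 30, 0, 0, 80], [-431, 289, 30, 0, 0, 90], [-431, 289, 30, 0, 0, 100]])

```text
t: 15.62
tcp_pos: [0.3646, -0.3909, 0.168]
tool_rot: [0.845, -0.534, -0.001, -0.001]
force: [0.0, 1.3, 0.4]
finger_gap: 0.471
```

Emit:
servo_tool(targets=[[0, 0, 0, 0, 0, 37], [0, 0, 0, 0, 0, 37], [0, 0, 0, 0, 0, 37], [0, 0, 0, 0, 0, 37], [0, 0, 0, 0, 0, 37], [0, 0, 0, 0, 0, 37]])

```text
t: 16.38
tcp_pos: [0.3658, -0.3887, 0.1692]
tool_rot: [-0.636, 0.772, 0.001, 0.0]
force: [-0.4, 0.2, 0.5]
finger_gap: 0.471
```

```bash
python3 - <<'E'
from h import *
out(); s=shot("top"); w=shot("wrist","w9")
for b in handles(w,(200,60,440,300)):
    e=sorted(b[2],key=lambda p:p[1]);X=onz(w,e,.072);d=X[1]-X[0];L=np.linalg.norm(d);u=d/L
    print(b[0],np.round(e,0).tolist(),X.round(3).tolist(),L,np.degrees(np.arctan2(u[1],u[0])),"grasp",X[1]-.03*u)
    g=X[1]-.03*u; plan([((g[0],g[1],.049),down(np.degrees(np.arctan2(u[1],u[0]))-270))])
E
```

```text
t 16.4 tcp [ 0.3658 -0.3887  0.1692] zdir [-0.001  0.002 -1.   ] xyaw -101.0 q [-1.03  0.49  1.72 -0.    0.93  0.74] F [-0.4  0.2  0.5] gap 0.471
2008 [[327.0, 138.0], [318.0, 283.0]] [[0.433, -0.406, 0.072], [0.338, -0.382, 0.072]] 0.0977426572491898 165.6519563846859 grasp [ 0.36707504 -0.38934492  0.072     ]
row [0.0, -1.0, 121.0] [0.0, 0.1, 3.3] rows>=2
```

Emit:
servo_tool(targets=[[0, -1, 50, 0, 0, 3.3], [0, -1, 100, 0, 0, 3.3], [0, -1, 120, 0, 0, 3.3], [0, -1, 120, 0, 0, 3.3], [0, -1, 120, 0, 0, 3.3]])

```text
t: 17.1
tcp_pos: [0.3676, -0.3901, 0.051]
tool_rot: [-0.613, 0.79, -0.001, -0.0]
force: [0.4, -0.1, -0.1]
finger_gap: 0.466
```

Emit:
servo_tool(targets=[[0, 0, 0, 0, 0, 0], [0, 0, 0, 0, 0, 0], [0, 0, 0, 0, 0, 0], [0, 0, 0, 0, 0, 0], [0, 0, -10, 0, 0, 0], [0, 0, -30, 0, 0, 0], [0, 0, -60, 0, 0, 0], [0, 0, -110, 0, 0, 0], [0, 0, -150, 0, 0, 0], [0, 0, -150, 0, 0, 0]], gripper=2)

```text
t: 18.35
tcp_pos: [0.3683, -0.3911, 0.2036]
tool_rot: [-0.613, 0.79, -0.004, -0.0]
force: [0.6, 0.1, -1.7]
finger_gap: 0.155
```

```bash
python3 - <<'E'
from h import *
out(); s=shot("top"); w=shot("wrist")
print(handles(s,(300,225,345,275),amin=30,vmax=80)[0][2])
for b in handles(w,(200,60,440,450)): print(b[0],np.round(b[2],0).tolist())
a=276
plan([((.605+.105*np.cos(np.radians(a)),.012+.105*np.sin(np.radians(a)),.2),down(a-270))])
E
```

```text
t 18.4 tcp [ 0.3683 -0.3911  0.2036] zdir [ 0.004 -0.006 -1.   ] xyaw -104.4 q [-1.02  0.44  1.69  0.    1.    0.8 ] F [ 0.6  0.1 -1.7] gap 0.155
[array([323.54095, 233.0492 ], dtype=float32), array([321.2541 , 258.20493], dtype=float32)]
27660 [[320.0, 163.0], [320.0, 449.0]]
row [-349.0, -168.0, 0.0] [-0.0, 0.1, -110.4] rows>=11
```

Emit:
servo_tool(targets=[[-30, -14, 0, 0, 0, -8], [-65, -31, 0, 0, 0, -17], [-105, -50, 0, 0, 0, -26], [-145, -70, 0, 0, 0, -35], [-185, -90, 0, 0, 0, -45], [-225, -109, 0, 0, 0, -55], [-265, -128, 0, 0, 0, -65], [-305, -147, 0, 0, 0, -75], [-335, -161, 0, 0, 0, -83], [-349, -168, 0, 0, 0, -90]])

```text
t: 19.7
tcp_pos: [0.6161, -0.0908, 0.1975]
tool_rot: [0.993, -0.122, -0.002, -0.001]
force: [-0.3, -0.4, -1.2]
finger_gap: 0.152
```

Emit:
servo_tool(targets=[[0, 0, 0, 0, 0, -8], [0, 0, 0, 0, 0, -15], [0, 0, 0, 0, 0, -20.4], [0, 0, 0, 0, 0, -20.4], [0, 0, 20, 0, 0, -20.4], [0, 0, 20, 0, 0, -20.4]])

```text
t: 20.45
tcp_pos: [0.6146, -0.0926, 0.1777]
tool_rot: [0.999, 0.052, -0.003, -0.001]
force: [-0.3, -0.2, -1.2]
finger_gap: 0.158
```

```bash
python3 - <<'E'
from h import *
out(); s=shot("top"); w=shot("wrist")
print(handles(s,(300,225,345,275),amin=30,vmax=80)[0][2])
a=276
plan([((.605+.105*np.cos(np.radians(a)),.012+.105*np.sin(np.radians(a)),.051+.018),down(a-270))])
E
```

```text
t 20.4 tcp [ 0.6146 -0.0926  0.1777] zdir [-0.006  0.002 -1.   ] xyaw 6.0 q [-0.33  0.59  1.49 -0.    1.07 -0.43] F [-0.3 -0.2 -1.2] gap 0.158
[array([321.7047, 224.5067], dtype=float32), array([322.8188 , 273.52686], dtype=float32)]
row [0.0, -1.0, 111.0] [-0.0, 0.1, -0.0] rows>=2
```

```bash
python3 - <<'E'
from h import *
s=last("top");w=last("wrist")
a=cv2.resize(s["color"][170:300,260:440],None,fx=2.2,fy=2.2,interpolation=2)
b=cv2.resize(w["color"],(380,286)); c=np.zeros((286,800,3),np.uint8); c[:,:396]=a[:286];c[:,410:790]=b
cv2.imwrite("pics/c1.png",c[:,:,::-1])
E
```

```text
(no output)
```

View pics/c1.png

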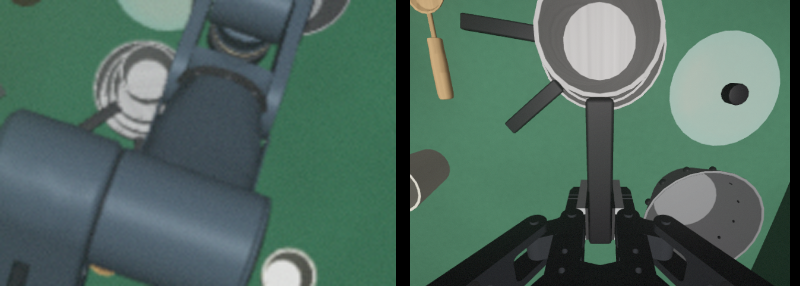

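```bash
python3 - <<'E'
from h import *
w=last("wrist")
u=lambda a:np.array([np.cos(np.radians(a)),np.sin(np.radians(a)),0])
C=np.array([.605,.012,0])
print(proj(w,[C+.15*u(175)+[0,0,.072],C+.135*u(225)+[0,0,.078]]))
E
```

```text
[[ 81.86704729  34.77592029]
 [167.65356451 217.24388393]]
```

Emit:
servo_tool(targets=[[0, -1, 20, 0, 0, 0], [0, -1, 20, 0, 0, 0]])

```text
t: 20.8
tcp_pos: [0.6155, -0.0918, 0.1595]
tool_rot: [0.999, 0.052, -0.001, -0.001]
force: [0.5, 0.3, -1.3]
finger_gap: 0.155
```

Emit:
servo_tool(targets=[[0, -1, 40, 0, 0, 0], [0, -1, 70, 0, 0, 0], [0, -1, 84, 0, 0, 0], [0, -1, 89, 0, 0, 0], [0, -1, 92, 0, 0, 0], [0, -1, 93, 0, 0, 0], [0, -1, 93, 0, 0, 0]])

```text
t: 21.68
tcp_pos: [0.6174, -0.092, 0.0693]
tool_rot: [0.999, 0.053, 0.001, 0.001]
force: [-1.6, -2.0, 5.2]
finger_gap: 0.16
```

Contact at the expected height. Release and back off; then look from above.

Emit:
servo_tool(targets=[[0, 0, 0, 0, 0, 0], [0, 0, 0, 0, 0, 0], [0, 0, 0, 0, 0, 0], [0, 0, 0, 0, 0, 0], [0, 0, -40, 0, 0, 0], [0, 0, -90, 0, 0, 0], [0, 0, -140, 0, 0, 0], [0, 0, -140, 0, 0, 0]], gripper=40)

```text
t: 22.68
tcp_pos: [0.6194, -0.092, 0.2122]
tool_rot: [0.999, 0.053, 0.005, 0.002]
force: [0.0, -0.1, -0.1]
finger_gap: 0.465
```

```bash
python3 - <<'E'
from h import *
out(); s=shot("top"); w=shot("wrist")
for b in handles(w,(0,0,500,330)):
    e=b[2];X=onz(w,e,.084);print(b[0],np.round(e,0).tolist(),X.round(3).tolist())
# tools in top view: brown handle axis + eye
for n,box in (("turner",(262,220,300,290)),("scraper",(228,250,272,310)),("fork",(203,270,240,335))):
  for b in blobs(s,(3,70,30),(18,255,170),30,box):
    pts=np.argwhere(b[3])[:,::-1].astype(np.float32);v=cv2.fitLine(pts,cv2.DIST_L2,0,.01,.01).ravel()
    X=onz(s,[b[1],b[1]-20*v[:2]*np.sign(v[1])],.014);d=X[1]-X[0]
    print(n,b[0],b[1].round(1),"ctr",X[0].round(3),"ang to eye %.1f"%np.degrees(np.arctan2(d[1],d[0])))
a=cv2.resize(s["color"][150:350,120:320],None,fx=3,fy=3,interpolation=2);cv2.imwrite("pics/c2.png",a[:,:,::-1])
E
```

```text
t 22.7 tcp [ 0.6194 -0.092   0.2122] zdir [ 0.01  -0.003 -1.   ] xyaw 6.0 q [-0.33  0.55  1.46  0.    1.13 -0.43] F [ 0.  -0.1 -0.1] gap 0.465
546 [[271.0, -6.0], [287.0, 20.0]] [[0.57, 0.062, 0.084], [0.581, 0.048, 0.084]]
2963 [[104.0, 44.0], [224.0, 64.0]] [[0.463, 0.024, 0.084], [0.542, 0.018, 0.084]]
1883 [[255.0, 139.0], [178.0, 206.0]] [[0.565, -0.028, 0.084], [0.511, -0.081, 0.084]]
1915 [[318.0, 139.0], [318.0, 272.0]] [[0.608, -0.023, 0.084], [0.618, -0.122, 0.084]]
1544 [[492.0, 265.0], [365.0, 327.0]] [[0.753, -0.103, 0.084], [0.662, -0.167, 0.084]]
737 [[273.0, 316.0], [233.0, 316.0]] [[0.586, -0.165, 0.084], [0.554, -0.168, 0.084]]
scraper 30 [240.7 267.1] ctr [0.434 0.271 0.014] ang to eye 15.4
fork 158 [222.8 301. ] ctr [0.329 0.323 0.014] ang to eye 26.3
```

View pics/c2.png

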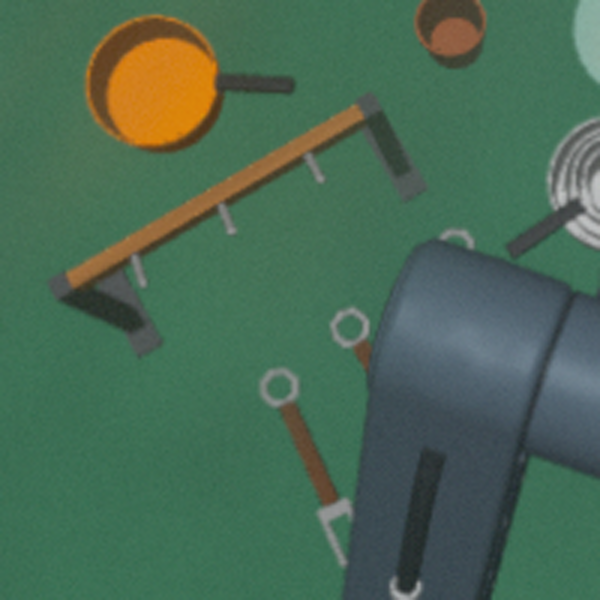

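Pans are nested (handle tips read at 175°, 225°, 126°, 276°). The crop shows the three peg tips at about (321,181), (234,233), (143,286), fork eye (279,387), scraper eye (349,328). Now hover over the tools.

```bash
python3 - <<'E'
from h import *
plan([((.43,.22,.25),down(-64))])
s=last("top")
t=onz(s,[(227,210.3),(198,227.7),(167.7,245.3)],.286);print(t.round(3), np.diff(t,axis=0).round(3),np.linalg.norm(np.diff(t,axis=0),axis=1))
E
```

```text
row [-152.0, -329.0, -43.0] [-0.0, -0.0, 70.0] rows>=7
[[0.554 0.276 0.286]
 [0.507 0.351 0.286]
 [0.459 0.429 0.286]] [[-0.047  0.075  0.   ]
 [-0.048  0.078  0.   ]] [0.08865086 0.09178778]
```

Emit:
servo_tool(targets=[[-30, -50, -20, 0, 0, 10], [-55, -105, -30, 0, 0, 20], [-80, -160, -43, 0, 0, 30], [-105, -215, -43, 0, 0, 40], [-130, -270, -43, 0, 0, 50], [-152, -329, -43, 0, 0, 60], [-152, -329, -43, 0, 0, 70], [-152, -329, -43, 0, 0, 70], [-152, -329, -43, 0, 0, 70]])

```text
t: 23.9
tcp_pos: [0.4305, 0.2195, 0.2493]
tool_rot: [0.849, -0.529, -0.001, 0.001]
force: [-0.6, 0.1, 0.6]
finger_gap: 0.47
```

```bash
python3 - <<'E'
from h import *
out(); s=shot("top");w=shot("wrist","w10")
E
```

```text
t 23.9 tcp [0.4305 0.2195 0.2493] zdir [-0.002 -0.001 -1.   ] xyaw -63.9 q [ 0.24  0.31  1.76 -0.    1.07  1.35] F [-0.6  0.1  0.6] gap 0.470
```

View pics/w10.png

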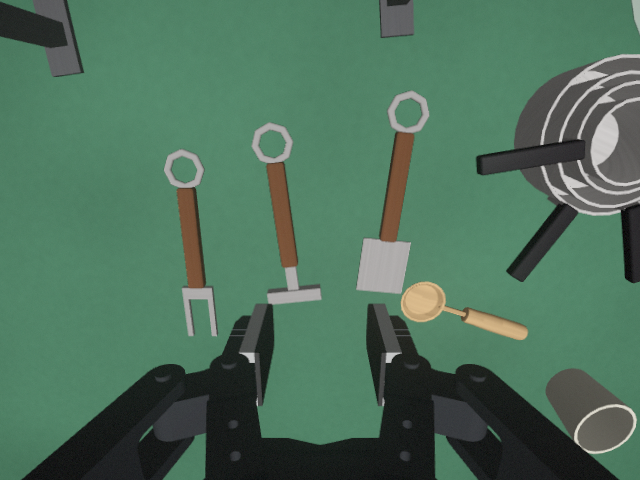

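```bash
cat >> h.py <<'E'
def tool(w,box,z=.014):
    b=max(blobs(w,(0,70,20),(18,255,190),100,box),key=lambda b:b[0])
    p=np.argwhere(b[3])[:,::-1].astype(np.float32); (c,(W,H),a)=cv2.minAreaRect(p)
    q=cv2.boxPoints((c,(W,H),a)); e=sorted([(np.linalg.norm(q[i]-q[(i+1)%4]),(q[i]+q[(i+1)%4])/2) for i in range(4)],key=lambda k:k[0])[:2]
    e=sorted([k[1] for k in e],key=lambda p:p[1]); X=onz(w,e,z); d=X[0]-X[1];L=np.linalg.norm(d);u=d/L
    return e,X,L,np.degrees(np.arctan2(u[1],u[0])),X[0]-.064*u
E
python3 - <<'E'
from h import *
w=last("wrist");s=last("top")
for n,box,eye in (("turner",(370,110,430,245),(408,112)),("scraper",(255,140,305,280),(272,143.5)),("fork",(165,170,215,300),(184,168.5))):
    e,X,L,h,o=tool(w,box); E=onz(w,[eye],.007)[0]
    print(n,np.round(e,0).tolist(),"L %.3f h %.1f origin %s eye %s  eye-o %.3f h(eye) %.1f"%(L,h,o.round(3),E.round(3),np.linalg.norm((E-o)[:2]),np.degrees(np.arctan2(*(E-o)[1::-1]))), "eyeTop",onz(s,proj(s,[E]),.007).round(3))
print(tri(w,(408,112),s,(271,232.5)),tri(w,(272,143.5),s,(236.5,259.5)),tri(w,(184,168.5),s,(213,279)))
E
```

```text
turner [[405.0, 132.0], [387.0, 241.0]] L 0.112 h 20.7 origin [0.467 0.153 0.014] eye [0.546 0.181 0.007]  eye-o 0.083 h(eye) 19.5 eyeTop [[0.546 0.181 0.007]]
scraper [[275.0, 162.0], [289.0, 267.0]] L 0.112 h 32.0 origin [0.391 0.244 0.014] eye [0.46  0.288 0.007]  eye-o 0.082 h(eye) 32.6 eyeTop [[0.46  0.288 0.007]]
fork [[185.0, 187.0], [197.0, 288.0]] L 0.113 h 26.3 origin [0.325 0.321 0.014] eye [0.398 0.359 0.007]  eye-o 0.082 h(eye) 27.2 eyeTop [[0.398 0.359 0.007]]
(array([0.54526473, 0.18058822, 0.00330119]), np.float64(0.0013610774485402267)) (array([ 0.45889438,  0.2877095 , -0.00220526]), np.float64(0.0017311375653292053)) (array([0.39696404, 0.35837753, 0.00448375]), np.float64(0.0024631775970239984))
```

```bash
python3 - <<'E'
from h import *
plan([((.467,.153,.10),down(-70)),((.467,.153,.005),down(-70))])
# tilted pose: eye at P, tool x axis up-forward
psi=np.radians(31.8); f=np.array([np.cos(psi),np.sin(psi),0]); k=np.array([0,0,1.])
tip=np.array([.554,.276,.286]); pd=(k-f)/np.sqrt(2)
def pose(eye,tilt,g=.007):
    # tool z (d) tilted by 'tilt' from down to forward; handle x axis a
    t=np.radians(tilt); d=-k*np.cos(t)+f*np.sin(t); a=f*np.cos(t)+k*np.sin(t)
    y=-a; x=np.cross(y,d); R=Ro.from_matrix(np.c_[x,y,d])
    # at grasp: tcp is 7mm-ish above counter-> eye is at tcp + 82a + (tcp z .005 - .007) along d
    return eye-.082*a+.002*d*(-1),R
print(pose(tip+.04*pd,45)[0],pose(tip-.02*pd,45)[0])
plan([pose(tip+.04*pd,45)],np.array([.467,.153,.25]),down(-70))
E
```

```text
row [75.0, -3.0, 150.0] [0.1, 0.0, 6.0] rows>=3
row [75.0, -4.0, 245.0] [0.1, 0.0, 6.0] rows>=5
[0.47948035 0.22979586 0.25771573] [0.51553825 0.2521527  0.21528932]
row [-68.0, -38.0, -8.0] [44.8, -4.6, -11.2] rows>=5
```

Emit:
servo_tool(targets=[[40, -2, 50, 0, 0, 6], [75, -4, 100, 0, 0, 6], [75, -4, 150, 0, 0, 6], [75, -4, 200, 0, 0, 6], [75, -4, 235, 0, 0, 6], [75, -4, 244, 0, 0, 6], [75, -4, 244, 0, 0, 6], [75, -4, 244, 0, 0, 6]])

```text
t: 25.0
tcp_pos: [0.4683, 0.1544, 0.0076]
tool_rot: [0.819, -0.573, 0.001, -0.001]
force: [-0.4, 0.7, 0.4]
finger_gap: 0.468
```

Emit:
servo_tool(targets=[[0, 0, 0, 0, 0, 0], [0, 0, 0, 0, 0, 0], [0, 0, 0, 0, 0, 0], [0, 0, 0, 0, 0, 0], [0, 0, -10, 0, 0, 0], [0, 0, -50, 0, 0, 0], [0, 0, -110, 0, 0, 0], [0, 0, -170, 0, 0, 0], [0, 0, -230, 0, 0, 0], [0, 0, -230, 0, 0, 0]], gripper=4, newtons=80)

```text
t: 26.25
tcp_pos: [0.47, 0.155, 0.2418]
tool_rot: [0.819, -0.573, 0.005, -0.004]
force: [0.4, -0.5, -2.5]
finger_gap: 0.175
```

```bash
cat >> h.py <<'E'
PSI=np.radians(31.8); FW=np.array([np.cos(PSI),np.sin(PSI),0]); KK=np.array([0,0,1.]); PD=(KK-FW)/np.sqrt(2)
TIP=[np.array([.554,.276,.286]),np.array([.507,.351,.286]),np.array([.459,.429,.286])]
def pose(eye,tilt=45,g=.002):
    t=np.radians(tilt); d=-KK*np.cos(t)+FW*np.sin(t); a=FW*np.cos(t)+KK*np.sin(t)
    return eye-.082*a+g*d,Ro.from_matrix(np.c_[np.cross(-a,d),-a,d])
E
python3 - <<'E'
from h import *
out(); w=shot("wrist")
plan([pose(TIP[0]+.06*PD)]); print(pose(TIP[0]+.06*PD)[0])
E
```

```text
t 26.2 tcp [0.47   0.155  0.2418] zdir [ 0.013  0.001 -1.   ] xyaw -69.9 q [0.09 0.33 1.75 0.   1.05 1.31] F [ 0.4 -0.5 -2.5] gap 0.175
row [-64.0, -26.0, -30.0] [44.5, -4.7, -11.1] rows>=5
[0.46986492 0.22383404 0.26902944]
```

Emit:
servo_tool(targets=[[-10, -5, -20, 9, -1, -2.2], [-20, -10, -30, 18, -2, -4.4], [-32, -14, -30, 27, -3, -6.6], [-44, -18, -30, 35, -4, -9], [-56, -22, -30, 42, -4.5, -10.5], [-64, -26, -30, 44.5, -4.7, -11], [-64, -26, -30, 44.5, -4.7, -11], [-64, -26, -30, 44.5, -4.7, -11]])

```text
t: 27.3
tcp_pos: [0.467, 0.2232, 0.2634]
tool_rot: [0.808, -0.452, 0.182, -0.331]
force: [0.2, 0.7, -1.2]
finger_gap: 0.176
```

```bash
python3 - <<'E'
from h import *
out(); w=shot("wrist","w11"); s=shot("top")
print(proj(w,[TIP[0],TIP[0]-.05*PD,TIP[1],TIP[1]-.05*PD,TIP[0]+.06*PD]).round(0).tolist())
E
```

```text
t 27.3 tcp [0.467  0.2232 0.2634] zdir [ 0.593  0.37  -0.715] xyaw -58.4 q [ 0.01  0.22  2.22  1.55  0.37 -0.39] F [ 0.2  0.7 -1.2] gap 0.176
[[324.0, 104.0], [323.0, 105.0], [148.0, 107.0], [182.0, 107.0], [325.0, 100.0]]
```

View pics/w11.png

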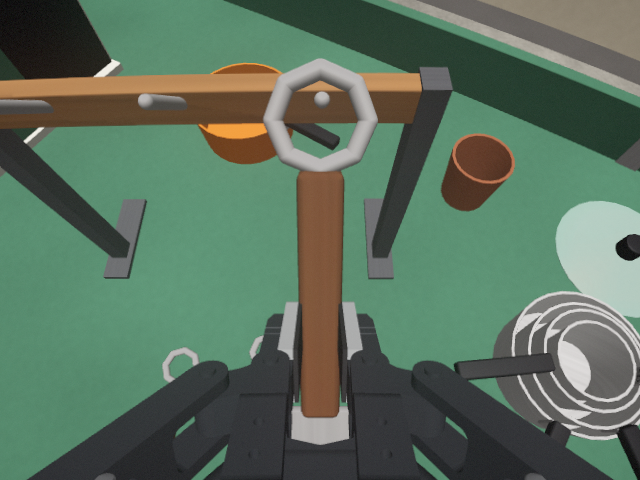

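The peg end (321,98) stands inside the ring (centre (320,116)), about 5.5 mm off its centre; shift and push on.

Emit:
servo_tool(targets=[[0, -6, 10, 0, 0, 0], [0, -6, 30, 0, 0, 0], [0, -6, 45, 0, 0, 0], [0, -6, 58, 0, 0, 0], [0, -6, 68, 0, 0, 0], [0, -6, 76, 0, 0, 0], [0, -6, 76, 0, 0, 0], [0, -6, 76, 0, 0, 0]])

```text
t: 28.4
tcp_pos: [0.5188, 0.2541, 0.2163]
tool_rot: [0.808, -0.451, 0.184, -0.332]
force: [-0.5, 1.2, -1.0]
finger_gap: 0.173
```

```bash
python3 - <<'E'
from h import *
out(); w=shot("wrist","w12")
cv2.imwrite("pics/w12c.png",w["color"][20:260,180:460,::-1])
E
```

```text
t 28.4 tcp [0.5188 0.2541 0.2163] zdir [ 0.597  0.371 -0.711] xyaw -58.3 q [ 0.09  0.4   2.15  1.95  0.34 -0.73] F [-0.5  1.2 -1. ] gap 0.173
```

View pics/w12c.png

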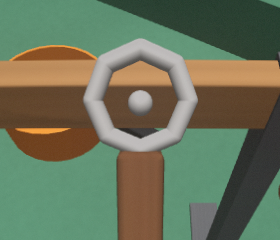

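Emit:
servo_tool(targets=[[0, 0, 0, 0, 0, 0], [0, 0, 0, 0, 0, 0], [0, 0, 0, 0, 0, 0], [0, 0, 0, 0, 0, 0], [0, 0, -20, 0, 0, 0], [0, 0, -60, 0, 0, 0], [0, 0, -100, 0, 0, 0], [0, 0, -100, 0, 0, 0]], gripper=40)

```text
t: 29.45
tcp_pos: [0.4582, 0.2164, 0.2895]
tool_rot: [0.807, -0.45, 0.186, -0.333]
force: [-0.2, -0.5, 0.1]
finger_gap: 0.468
```

```bash
python3 - <<'E'
from h import *
out(); w=shot("wrist","w13"); s=shot("top","t13")
# brown blobs in wrist view (rail excluded by area)
for b in blobs(w,(0,70,20),(18,255,190),150): print("w",b[0],b[1].round(0),b[2])
for b in blobs(s,(3,70,30),(18,255,170),25,(120,150,310,340)): print("t",b[0],b[1].round(0),b[2])
plan([((.391,.244,.16),down(-58)),((.391,.244,.007),down(-58))])
E
```

```text
t 29.4 tcp [0.4582 0.2164 0.2895] zdir [ 0.6    0.371 -0.709] xyaw -58.3 q [-0.02  0.14  2.21  1.35  0.4  -0.19] F [-0.2 -0.5  0.1] gap 0.468
w 13512 [176. 119.] [  0  77 375  94]
w 1741 [376. 123.] [338  95  72  45]
w 547 [320. 130.] [301 117  38  22]
w 3467 [465. 178.] [433 144  68  72]
w 1777 [321. 194.] [309 151  24  92]
w 886 [268. 406.] [258 364  18  74]
t 257 [270. 160.] [258 150  24  19]
t 466 [163. 169.] [149 155  43  43]
t 117 [184. 191.] [165 172  29  28]
t 659 [190. 216.] [142 185 100  61]
t 36 [252. 287.] [247 280  11  16]
t 154 [223. 301.] [214 285  18  33]
row [-59.0, 122.0, 60.0] [-44.8, -0.0, -0.4] rows>=5
row [-58.0, 229.0, 169.0] [-44.8, -0.0, -0.4] rows>=5
```

View pics/w13.png

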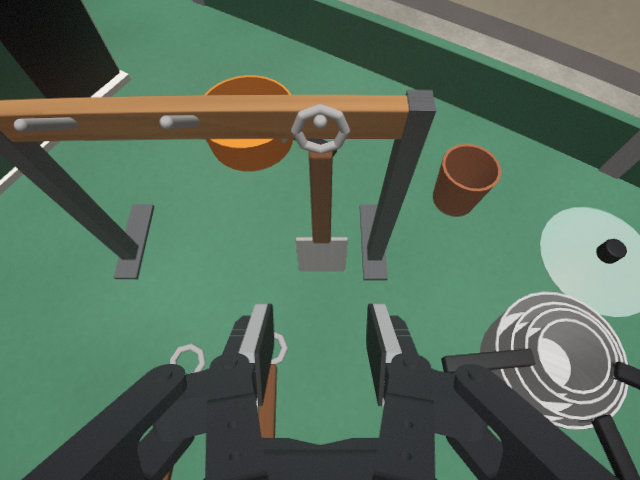

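Emit:
servo_tool(targets=[[-12, 20, 5, -9, 0, 0], [-24, 45, 15, -18, 0, 0], [-36, 70, 30, -27, 0, 0], [-48, 95, 45, -36, 0, 0], [-59, 122, 60, -44.8, 0, -0.4], [-59, 122, 60, -44.8, 0, -0.4], [-59, 122, 60, -44.8, 0, -0.4], [-59, 122, 60, -44.8, 0, -0.4]])

```text
t: 30.55
tcp_pos: [0.3886, 0.2441, 0.1582]
tool_rot: [0.875, -0.484, -0.002, 0.0]
force: [-0.6, 0.1, -0.3]
finger_gap: 0.468
```

```bash
python3 - <<'E'
from h import *
out(); w=shot("wrist","w14")
for b in blobs(w,(0,70,20),(18,255,190),150): print("w",b[0],b[1].round(0),b[2])
e,X,L,h,o=tool(w,(265,60,375,400)); print(e,L,h,o)
plan([((.391,.244,.006),down(-58)),((o[0],o[1],.006),down(h-90))])
E
```

```text
t 30.6 tcp [0.3886 0.2441 0.1582] zdir [-0.003  0.001 -1.   ] xyaw -57.9 q [0.32 0.43 1.91 0.   0.81 1.32] F [-0.6  0.1 -0.3] gap 0.468
w 2969 [323. 208.] [312 140  23 139]
w 2946 [198. 227.] [187 161  24 134]
w 350 [499. 341.] [480 317  30  40]
w 582 [556. 363.] [509 345  92  40]
[array([323., 140.], dtype=float32), array([323., 278.], dtype=float32)] 0.11124058720714762 32.2527520808789 [0.3902695  0.24414837 0.014     ]
row [2.0, -3.0, 153.0] [0.2, 0.1, 0.1] rows>=3
row [1.0, -3.0, 153.0] [0.2, 0.1, -0.2] rows>=3
```

Emit:
servo_tool(targets=[[2, -3, 50, 0, 0, 0], [2, -3, 100, 0, 0, 0], [2, -3, 140, 0, 0, 0], [2, -3, 153, 0, 0, 0], [2, -3, 153, 0, 0, 0], [2, -3, 153, 0, 0, 0]])

```text
t: 31.35
tcp_pos: [0.3939, 0.2438, 0.0077]
tool_rot: [0.875, -0.485, 0.0, -0.0]
force: [-0.2, -1.0, 0.4]
finger_gap: 0.465
```

Emit:
servo_tool(targets=[[0, 0, 0, 0, 0, 0], [0, 0, 0, 0, 0, 0], [0, 0, 0, 0, 0, 0], [0, 0, 0, 0, 0, 0], [0, 0, -10, 0, 0, 0], [0, 0, -50, 0, 0, 0], [0, 0, -110, 0, 0, 0], [0, 0, -170, 0, 0, 0], [0, 0, -230, 0, 0, 0], [0, 0, -230, 0, 0, 0]], gripper=4)

```text
t: 32.6
tcp_pos: [0.3963, 0.245, 0.2415]
tool_rot: [0.875, -0.484, 0.004, -0.004]
force: [0.4, 0.2, -0.9]
finger_gap: 0.173
```

```bash
cat >> h.py <<'E'
T0=np.array([.5188,.2541,.2163]); R0=Ro.from_quat([.808,-.451,.184,-.332]); D0=R0.as_matrix()[:,2]
def hang(i,back): return T0+i*np.array([-.0475,.0765,0])-back*D0,R0
E
python3 - <<'E'
from h import *
out(); plan([hang(1,.08)]); print(hang(1,.08)[0])
E
```

```text
t 32.6 tcp [0.3963 0.245  0.2415] zdir [ 0.01   0.003 -1.   ] xyaw -57.9 q [ 0.31  0.3   1.81 -0.    1.02  1.32] F [ 0.4  0.2 -0.9] gap 0.173
row [-33.0, -53.0, -31.0] [44.0, -0.1, 0.5] rows>=5
[0.42357183 0.3009667  0.27325515]
```

Emit:
servo_tool(targets=[[-6, -8, -15, 9, 0, 0], [-12, -17, -25, 18, 0, 0], [-18, -27, -31, 27, 0, 0], [-24, -37, -31, 35, 0, 0], [-30, -47, -31, 41, 0, 0.5], [-33, -53, -31, 44, 0, 0.5], [-33, -53, -31, 44, 0, 0.5], [-33, -53, -31, 44, 0, 0.5]])

```text
t: 33.6
tcp_pos: [0.4192, 0.3013, 0.2668]
tool_rot: [0.811, -0.452, 0.176, -0.326]
force: [0.8, -0.5, -1.4]
finger_gap: 0.175
```

```bash
cat >> h.py <<'E'
def align(w,i):
    """ring hole and peg end: in the ring's surrounds find bright grey ring by Hough and the peg end inside"""
    g=cv2.medianBlur(cv2.cvtColor(w["color"],cv2.COLOR_RGB2GRAY),3); x0,y0=230,20
    r=g[y0:200,x0:410]
    c=cv2.HoughCircles(r,cv2.HOUGH_GRADIENT,1,50,param1=100,param2=20,minRadius=36,maxRadius=62)
    c2=cv2.HoughCircles(r,cv2.HOUGH_GRADIENT,1,40,param1=100,param2=10,minRadius=5,maxRadius=14)
    print("ring",None if c is None else (c[0]+[x0,y0,0]).round(0).tolist()[:3],"peg",None if c2 is None else (c2[0]+[x0,y0,0]).round(0).tolist()[:4])
    p=hang(i,0)[0]
E
python3 - <<'E'
from h import *
out(); w=shot("wrist","w15"); align(w,1)
plan([hang(1,.08),hang(1,0)])
w0=cv2.cvtColor(cv2.imread("pics/w11.png"),cv2.COLOR_BGR2RGB); align({"color":w0},0)
E
```

```text
t 33.6 tcp [0.4192 0.3013 0.2668] zdir [ 0.58   0.37  -0.726] xyaw -58.1 q [ 0.3   0.2   2.21  1.64  0.19 -0.26] F [ 0.8 -0.5 -1.4] gap 0.175
ring [[322.0, 122.0, 55.0]] peg [[326.0, 100.0, 7.0], [300.0, 146.0, 11.0]]
row [2.0, -8.0, -2.0] [1.2, 0.4, -0.2] rows>=1
row [3.0, -10.0, 78.0] [1.2, 0.4, -0.2] rows>=2
ring [[320.0, 116.0, 55.0]] peg [[322.0, 96.0, 7.0], [330.0, 140.0, 8.0], [276.0, 126.0, 12.0]]
```

Emit:
servo_tool(targets=[[2, -8, 10, 1, 0, 0], [2, -9, 30, 1, 0, 0], [2, -9, 45, 1, 0, 0], [2, -9, 58, 1, 0, 0], [2, -9, 68, 1, 0, 0], [2, -9, 76, 1, 0, 0], [2, -9, 76, 1, 0, 0], [2, -9, 76, 1, 0, 0]])

```text
t: 34.65
tcp_pos: [0.4706, 0.3317, 0.219]
tool_rot: [0.808, -0.45, 0.18, -0.334]
force: [0.8, 0.5, -1.6]
finger_gap: 0.174
```

```bash
python3 - <<'E'
from h import *
out(); w=shot("wrist","w16"); align(w,1)
w0=cv2.cvtColor(cv2.imread("pics/w12.png"),cv2.COLOR_BGR2RGB); align({"color":w0},0)
E
```

```text
t 34.6 tcp [0.4706 0.3317 0.219 ] zdir [ 0.591  0.378 -0.713] xyaw -58.0 q [ 0.33  0.39  2.15  2.35  0.23 -0.94] F [ 0.8  0.5 -1.6] gap 0.174
ring [[320.0, 122.0, 56.0]] peg [[324.0, 126.0, 11.0]]
ring [[320.0, 116.0, 55.0]] peg [[320.0, 120.0, 11.0], [356.0, 82.0, 9.0]]
```

Emit:
servo_tool(targets=[[0, 0, 0, 0, 0, 0], [0, 0, 0, 0, 0, 0], [0, 0, 0, 0, 0, 0], [0, 0, 0, 0, 0, 0], [0, 0, -20, 0, 0, 0], [0, 0, -60, 0, 0, 0], [0, 0, -100, 0, 0, 0], [0, 0, -100, 0, 0, 0]], gripper=40)

```text
t: 35.7
tcp_pos: [0.4122, 0.2945, 0.2906]
tool_rot: [0.808, -0.45, 0.18, -0.335]
force: [0.0, -0.3, 0.9]
finger_gap: 0.469
```

```bash
python3 - <<'E'
from h import *
out(); w=shot("wrist","w17"); 
for b in blobs(w,(0,70,20),(18,255,190),150): print("w",b[0],b[1].round(0),b[2])
plan([((.325,.321,.16),down(-63.3))])
E
```

```text
t 35.7 tcp [0.4122 0.2945 0.2906] zdir [ 0.592  0.379 -0.711] xyaw -58.0 q [ 0.28  0.13  2.21  1.39  0.21 -0.01] F [ 0.  -0.3  0.9] gap 0.469
w 2820 [325.  96.] [230  77 222  32]
w 9680 [275. 138.] [108  97 328 135]
w 1546 [506. 126.] [473  99  68  44]
w 517 [323. 131.] [305 119  37  22]
w 415 [446. 134.] [431 122  37  19]
w 2968 [540. 183.] [501 146  75  71]
w 1997 [429. 196.] [407 153  48  92]
w 476 [265. 409.] [257 380  16  58]
row [-67.0, 134.0, 53.0] [-44.7, 2.5, 4.9] rows>=5
```

Emit:
servo_tool(targets=[[-13, 22, 5, -9, 0.5, 1], [-26, 48, 12, -18, 1, 2], [-40, 76, 25, -27, 1.5, 3], [-54, 105, 40, -36, 2, 4], [-67, 134, 53, -44.7, 2.5, 4.9], [-67, 134, 53, -44.7, 2.5, 4.9], [-67, 134, 53, -44.7, 2.5, 4.9], [-67, 134, 53, -44.7, 2.5, 4.9]])

```text
t: 36.75
tcp_pos: [0.3301, 0.3247, 0.1584]
tool_rot: [0.852, -0.524, -0.001, -0.002]
force: [0.4, -0.5, -0.0]
finger_gap: 0.468
```

```bash
python3 - <<'E'
from h import *
out(); w=shot("wrist","w18")
for b in blobs(w,(0,70,20),(18,255,190),150): print("w",b[0],b[1].round(0),b[2])
e,X,L,h,o=tool(w,(265,60,375,400)); print(e,L,h,o)
plan([((.325,.321,.006),down(-63.3)),((o[0],o[1],.006),down(h-90))])
E
```

```text
t 36.8 tcp [0.3301 0.3247 0.1584] zdir [ 0.     0.006 -1.   ] xyaw -63.2 q [0.53 0.43 1.91 0.01 0.8  1.63] F [ 0.4 -0.5 -0. ] gap 0.468
w 2891 [320. 219.] [309 153  24 136]
w 554 [617. 312.] [585 286  48  45]
[array([321.10446, 152.92389], dtype=float32), array([320.06485, 288.0697 ], dtype=float32)] 0.11102304354777098 26.407322993872075 [0.32296686 0.32263506 0.014     ]
row [1.0, 4.0, 152.0] [-0.0, 0.3, 0.1] rows>=3
row [-1.0, 5.0, 152.0] [-0.0, 0.3, 0.4] rows>=3
```

Emit:
servo_tool(targets=[[0, 4, 50, 0, 0, 0], [0, 4, 100, 0, 0, 0], [0, 4, 140, 0, 0, 0], [0, 4, 152, 0, 0, 0], [0, 4, 152, 0, 0, 0], [0, 4, 152, 0, 0, 0]])

```text
t: 37.55
tcp_pos: [0.3238, 0.3206, 0.0081]
tool_rot: [0.851, -0.525, -0.001, -0.001]
force: [-0.2, -0.5, 0.5]
finger_gap: 0.47
```

Emit:
servo_tool(targets=[[0, 0, 0, 0, 0, 0], [0, 0, 0, 0, 0, 0], [0, 0, 0, 0, 0, 0], [0, 0, 0, 0, 0, 0], [0, 0, -10, 0, 0, 0], [0, 0, -50, 0, 0, 0], [0, 0, -110, 0, 0, 0], [0, 0, -170, 0, 0, 0], [0, 0, -230, 0, 0, 0], [0, 0, -230, 0, 0, 0]], gripper=4)

```text
t: 38.8
tcp_pos: [0.3263, 0.3217, 0.2419]
tool_rot: [0.851, -0.525, 0.002, -0.005]
force: [-0.0, 0.6, -1.6]
finger_gap: 0.174
```

```bash
python3 - <<'E'
from h import *
out(); plan([hang(2,.08)]); print(hang(2,.08)[0])
E
```

```text
t 38.8 tcp [0.3263 0.3217 0.2419] zdir [ 0.008  0.008 -1.   ] xyaw -63.3 q [0.53 0.28 1.83 0.   1.02 1.64] F [-0.   0.6 -1.6] gap 0.174
row [-28.0, -70.0, -31.0] [43.9, -1.9, -4.8] rows>=5
[0.37607183 0.3774667  0.27325515]
```

Emit:
servo_tool(targets=[[-5, -10, -15, 9, 0, -1], [-10, -22, -25, 18, -1, -2], [-15, -36, -31, 27, -1, -3], [-20, -50, -31, 35, -1.5, -4], [-25, -63, -31, 41, -2, -4.8], [-28, -70, -31, 44, -2, -4.8], [-28, -70, -31, 44, -2, -4.8], [-28, -70, -31, 44, -2, -4.8]])

```text
t: 39.8
tcp_pos: [0.3765, 0.3734, 0.2712]
tool_rot: [0.812, -0.451, 0.176, -0.327]
force: [0.1, -0.0, -1.9]
finger_gap: 0.172
```

```bash
python3 - <<'E'
from h import *
out(); w=shot("wrist","w19"); align(w,2)
plan([hang(2,.08),hang(2,0)])
E
```

```text
t 39.8 tcp [0.3765 0.3734 0.2712] zdir [ 0.58   0.372 -0.725] xyaw -57.9 q [ 0.57  0.22  2.16 -0.41  0.    2.  ] F [ 0.1 -0.  -1.9] gap 0.172
ring [[320.0, 114.0, 55.0], [374.0, 124.0, 41.0]] peg [[320.0, 86.0, 13.0], [284.0, 134.0, 11.0]]
row [-4.0, -2.0, -0.0] [1.0, 0.6, -0.0] rows>=1
row [-3.0, -4.0, 80.0] [1.0, 0.6, -0.0] rows>=2
```

```bash
cat >> h.py <<'E'
def hang2(i,back,tilt,L):
    eye=T0-.082*R0.as_matrix()[:,1]+i*np.array([-.0475,.0765,0])-back*D0
    R=R0*Ro.from_euler('x',tilt-44.7,degrees=True); return eye+L*R.as_matrix()[:,1],R
E
python3 - <<'E'
from h import *
w=last("wrist")
plan([hang2(2,.08,28,.083),hang2(2,.04,28,.083),hang2(2,0,28,.083)])
for b in (.08,0):print(hang2(2,b,28,.083)[0],hang2(2,b,28,.083)[1].as_matrix()[:,2])
E
```

```text
row [-4.0, -4.0, -24.0] [-15.7, 0.6, 0.1] rows>=2
row [-4.0, -5.0, 16.0] [-15.7, 0.6, 0.1] rows>=2
row [-3.0, -6.0, 56.0] [-15.7, 0.6, 0.1] rows>=2
[0.36335884 0.36956462 0.29199167] [ 0.39717472  0.24761718 -0.88370695]
[0.41108701 0.39919792 0.23503652] [ 0.39717472  0.24761718 -0.88370695]
```

Wrist joint 5 sits at the edge of its range here, so I tilt less (28°) before inserting.

Emit:
servo_tool(targets=[[-2, -2, -12, -8, 0, 0], [-4, -4, -24, -15.7, 0.6, 0], [-4, -4, -24, -15.7, 0.6, 0], [-4, -4, -24, -15.7, 0.6, 0], [-4, -4, -24, -15.7, 0.6, 0]])

```text
t: 40.48
tcp_pos: [0.3625, 0.3691, 0.2911]
tool_rot: [0.848, -0.473, 0.117, -0.21]
force: [-0.9, -0.4, -1.8]
finger_gap: 0.174
```

```bash
python3 - <<'E'
from h import *
out(); w=shot("wrist","w20"); align(w,2)
plan([hang2(2,b,28,.083) for b in (.08,.04,.005)])
eyeT=T0-.082*R0.as_matrix()[:,1]+2*np.array([-.0475,.0765,0])
print("pred peg tip/root",proj(w,[eyeT-.017*D0,eyeT+.03*D0]).round(0).tolist())
E
```

```text
t 40.5 tcp [0.3625 0.3691 0.2911] zdir [ 0.397  0.247 -0.884] xyaw -58.3 q [ 0.59  0.16  1.96 -0.03  0.54  1.62] F [-0.9 -0.4 -1.8] gap 0.174
ring [[320.0, 114.0, 55.0]] peg [[352.0, 82.0, 12.0], [354.0, 150.0, 9.0], [320.0, 58.0, 6.0]]
row [0.0, -2.0, -0.0] [0.1, -0.0, 0.1] rows>=1
row [-0.0, -13.0, 38.0] [0.1, -0.0, 0.1] rows>=1
row [-0.0, -23.0, 71.0] [0.1, -0.0, 0.1] rows>=2
pred peg tip/root [[323.0, 74.0], [322.0, 58.0]]
```

View pics/w20.png

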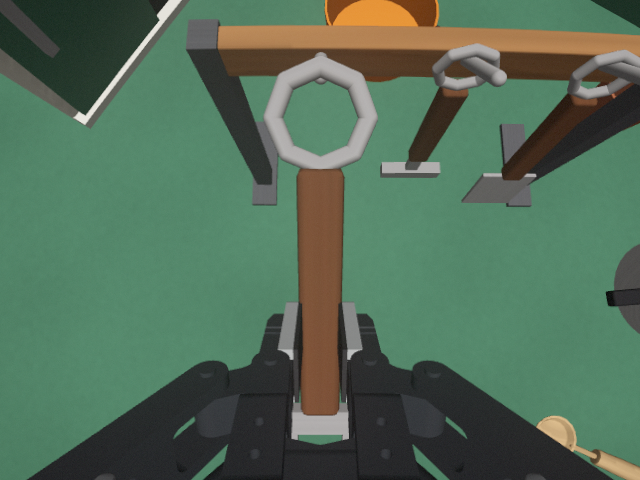

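Emit:
servo_tool(targets=[[0, -4, 10, 0, 0, 0], [0, -8, 25, 0, 0, 0], [0, -12, 38, 0, 0, 0], [0, -15, 48, 0, 0, 0], [0, -18, 58, 0, 0, 0], [0, -20, 66, 0, 0, 0], [0, -22, 72, 0, 0, 0], [0, -22, 72, 0, 0, 0], [0, -22, 72, 0, 0, 0]])

```text
t: 41.65
tcp_pos: [0.4083, 0.3975, 0.2387]
tool_rot: [0.848, -0.472, 0.117, -0.211]
force: [-0.3, -0.3, -2.1]
finger_gap: 0.173
```

```bash
python3 - <<'E'
from h import *
out(); w=shot("wrist","w21"); align(w,2)
eyeT=T0-.082*R0.as_matrix()[:,1]+2*np.array([-.0475,.0765,0])
print("pred peg tip/root",proj(w,[eyeT-.017*D0,eyeT+.03*D0]).round(0).tolist())
plan([hang2(2,b,28,.083) for b in (.0,)])
c=cv2.cvtColor(w["color"],cv2.COLOR_RGB2GRAY)
# darkness map: print coarse gray/sat column through the ring centre
hsv=cv2.cvtColor(w["color"],cv2.COLOR_RGB2HSV); print([(r,int(hsv[r,320,1]),int(hsv[r,320,2])) for r in range(40,180,5)])
print([(k,int(hsv[105,k,1]),int(hsv[105,k,2])) for k in range(255,390,5)])
E
```

```text
t 41.6 tcp [0.4083 0.3975 0.2387] zdir [ 0.398  0.247 -0.884] xyaw -58.3 q [ 0.58  0.32  1.92 -0.03  0.42  1.62] F [-0.3 -0.3 -2.1] gap 0.173
ring [[318.0, 114.0, 55.0]] peg [[322.0, 92.0, 10.0]]
pred peg tip/root [[324.0, 126.0], [323.0, 92.0]]
row [0.0, -1.0, 5.0] [-0.0, -0.0, 0.1] rows>=1
[(40, 77, 143), (45, 77, 143), (50, 128, 195), (55, 107, 181), (60, 7, 187), (65, 8, 187), (70, 9, 166), (75, 21, 109), (80, 129, 99), (85, 9, 173), (90, 7, 173), (95, 7, 173), (100, 6, 172), (105, 6, 173), (110, 7, 174), (115, 7, 173), (120, 4, 188), (125, 4, 188), (130, 5, 186), (135, 10, 152), (140, 73, 130), (145, 87, 147), (150, 88, 148), (155, 73, 147), (160, 5, 186), (165, 5, 188), (170, 130, 116), (175, 129, 130)]
[(255, 120, 87), (260, 123, 85), (265, 120, 85), (270, 6, 183), (275, 5, 188), (280, 7, 180), (285, 12, 133), (290, 111, 87), (295, 108, 87), (300, 114, 87), (305, 111, 87), (310, 111, 87), (315, 8, 155), (320, 6, 173), (325, 6, 166), (330, 6, 130), (335, 113, 88), (340, 115, 93), (345, 117, 89), (350, 117, 89), (355, 10, 126), (360, 7, 177), (365, 5, 188), (370, 5, 186), (375, 127, 90), (380, 125, 90), (385, 120, 91)]
```

Emit:
servo_tool(targets=[[0, -1, 5, 0, 0, 0], [0, -1, 5, 0, 0, 0], [0, -1, 5, 0, 0, 0]])

```text
t: 42.08
tcp_pos: [0.4111, 0.3992, 0.2344]
tool_rot: [0.848, -0.473, 0.117, -0.211]
force: [-0.2, 0.4, -1.0]
finger_gap: 0.174
```

Emit:
servo_tool(targets=[[0, 0, 0, 0, 0, 0], [0, 0, 0, 0, 0, 0], [0, 0, 0, 0, 0, 0], [0, 0, 0, 0, 0, 0], [0, 0, -20, 0, 0, 0], [0, 0, -50, 0, 0, 0], [0, 0, -80, 0, 0, 0], [0, 0, -80, 0, 0, 0]], gripper=40)

```text
t: 43.08
tcp_pos: [0.3796, 0.3799, 0.3075]
tool_rot: [0.847, -0.472, 0.118, -0.213]
force: [0.3, -0.3, -0.4]
finger_gap: 0.465
```

```bash
python3 - <<'E'
from h import *
out(); w=shot("wrist","w22"); s=shot("top")
for b in blobs(w,(0,70,20),(18,255,190),150): print("w",b[0],b[1].round(0),b[2])
plan([((.36,.0,.33),down(-60))])
E
```

```text
t 43.1 tcp [0.3796 0.3799 0.3075] zdir [ 0.401  0.25  -0.881] xyaw -58.2 q [ 0.59  0.16  1.9  -0.02  0.59  1.62] F [ 0.3 -0.3 -0.4] gap 0.465
w 17282 [416.  79.] [223   0 417 123]
w 174 [450. 113.] [439 107  24  12]
w 275 [585. 120.] [572 112  29  17]
w 1353 [433. 154.] [407 128  54  60]
w 1387 [322. 166.] [310 132  24  71]
w 2317 [539. 168.] [496 133  99  74]
row [313.0, 179.0, -123.0] [-27.9, 0.5, 1.7] rows>=7
```

```bash
python3 - <<'E'
from h import *
plan([((.42,-.05,.33),down(-60))])
plan([((.27,-.56,.28),down(-64))],np.array([.42,-.05,.33]),down(-60))
E
```

```text
row [387.0, 157.0, -112.0] [-27.9, 0.5, 1.7] rows>=7
row [367.0, 385.0, 50.0] [0.0, 0.0, 4.0] rows>=9
```

Emit:
servo_tool(targets=[[10, 10, -40, -5, 0, 0], [50, 25, -60, -10, 0, 0], [100, 50, -80, -18, 0, 1], [150, 70, -100, -24, 0, 1.7], [205, 90, -112, -28, 0.5, 1.7], [260, 110, -112, -28, 0.5, 1.7], [315, 130, -112, -28, 0.5, 1.7], [370, 150, -112, -28, 0.5, 1.7], [387, 157, -112, -28, 0.5, 1.7], [387, 157, -112, -28, 0.5, 1.7]])

```text
t: 44.42
tcp_pos: [0.4204, -0.0515, 0.3287]
tool_rot: [0.865, -0.502, -0.002, 0.001]
force: [-0.8, 0.1, 0.0]
finger_gap: 0.466
```

Emit:
servo_tool(targets=[[40, 42, 5, 0, 0, 4], [80, 84, 10, 0, 0, 4], [120, 126, 16, 0, 0, 4], [160, 168, 22, 0, 0, 4], [200, 210, 28, 0, 0, 4], [240, 252, 34, 0, 0, 4], [280, 294, 40, 0, 0, 4], [320, 336, 45, 0, 0, 4], [367, 385, 50, 0, 0, 4], [367, 385, 50, 0, 0, 4]])

```text
t: 45.68
tcp_pos: [0.2698, -0.5633, 0.2793]
tool_rot: [0.847, -0.531, -0.0, 0.001]
force: [0.6, -0.4, 0.9]
finger_gap: 0.466
```

```bash
python3 - <<'E'
from h import *
out(); s=shot("top","tend"); d=shot("side","send")
for b in handles(s,(290,170,385,280),amin=25,vmax=80):
    print("h",b[0],np.round(b[2],1).tolist(),onz(s,b[2],.08).round(3).tolist())
for b in alu(s,(290,175,365,250)): print("alu",b,onz(s,[b[1]],.02).round(3))
for b in blobs(d,(0,70,20),(18,255,150),30,(200,100,460,330)): print("side brown",b[0],b[1].round(0),b[2])
e=[T0-.082*R0.as_matrix()[:,1]+i*np.array([-.0475,.0765,0])+.012*D0 for i in range(3)]
for i in range(3): print("expected hung eye/handle end/bottom in side, top",proj(d,[e[i],e[i]-[0,0,.13]]).round(0).tolist(),proj(s,[e[i],e[i]-[0,0,.13]]).round(0).tolist())
for b in blobs(s,(3,70,30),(18,255,170),15,(120,150,310,340)): print("t",b[0],b[1].round(0),b[2])
o=cv2.cvtColor(cv2.imread("pics/top0.png"),cv2.COLOR_BGR2RGB); df=cv2.absdiff(o,s["color"]).max(2)
for n,(x,y,r) in dict(lid=(336,160,26),col=(393,160,28),bowl=(464,190,24),cupa=(391,295,12),cupb=(270,158,12),spoon=(325,286,25)).items():
    print(n,"mean diff %.1f"%df[y-r:y+r,x-r:x+r].mean())
E
```

```text
t 45.7 tcp [ 0.2698 -0.5633  0.2793] zdir [-0.001 -0.001 -1.   ] xyaw -64.1 q [-1.3   0.48  1.38 -0.    1.28 -0.18] F [ 0.6 -0.4  0.9] gap 0.466
h 173 [[370.1000061035156, 205.0], [338.79998779296875, 207.8000030517578]] [[0.619, -0.122, 0.08], [0.609, -0.027, 0.08]]
h 131 [[312.20001220703125, 218.3000030517578], [290.0, 233.89999389648438]] [[0.576, 0.052, 0.08], [0.528, 0.118, 0.08]]
h 117 [[340.5, 224.5], [357.5, 241.5]] [[0.558, -0.033, 0.08], [0.507, -0.084, 0.08]]
h 112 [[323.20001220703125, 233.8000030517578], [320.8999938964844, 259.0]] [[0.529, 0.019, 0.08], [0.454, 0.025, 0.08]]
alu (np.int32(223), array([335.8, 178. ]), array([318, 175,  36,   9], dtype=int32)) [[ 0.718 -0.02   0.02 ]]
alu (np.int32(583), array([325.6, 219. ]), array([309, 205,  35,  28], dtype=int32)) [[0.586 0.011 0.02 ]]
expected hung eye/handle end/bottom in side, top [[309.0, 178.0], [309.0, 212.0]] [[224.0, 204.0], [231.0, 214.0]]
expected hung eye/handle end/bottom in side, top [[287.0, 171.0], [287.0, 205.0]] [[194.0, 221.0], [204.0, 230.0]]
expected hung eye/handle end/bottom in side, top [[266.0, 165.0], [267.0, 198.0]] [[165.0, 239.0], [177.0, 246.0]]
t 261 [270. 160.] [258 150  24  19]
t 460 [163. 169.] [149 155  43  43]
t 116 [184. 191.] [165 171  29  29]
t 639 [191. 216.] [142 185  99  61]
lid mean diff 3.0
col mean diff 3.1
bowl mean diff 3.1
cupa mean diff 4.6
cupb mean diff 3.3
spoon mean diff 3.2
```

Emit:
servo_tool(targets=[[0, 0, 0, 0, 0, 0], [0, 0, 0, 0, 0, 0], [0, 0, 0, 0, 0, 0], [0, 0, 0, 0, 0, 0], [0, 0, 0, 0, 0, 0], [0, 0, 0, 0, 0, 0], [0, 0, 0, 0, 0, 0], [0, 0, 0, 0, 0, 0], [0, 0, 0, 0, 0, 0], [0, 0, 0, 0, 0, 0]])

```text
t: 47.02
tcp_pos: [0.2703, -0.5606, 0.281]
tool_rot: [0.848, -0.53, -0.0, 0.001]
force: [0.2, -0.2, -0.0]
finger_gap: 0.473
```

Emit:
servo_tool(targets=[[0, 0, 0, 0, 0, 0], [0, 0, 0, 0, 0, 0], [0, 0, 0, 0, 0, 0], [0, 0, 0, 0, 0, 0], [0, 0, 0, 0, 0, 0], [0, 0, 0, 0, 0, 0], [0, 0, 0, 0, 0, 0], [0, 0, 0, 0, 0, 0], [0, 0, 0, 0, 0, 0], [0, 0, 0, 0, 0, 0]])

```text
t: 48.28
tcp_pos: [0.2703, -0.5606, 0.281]
tool_rot: [0.848, -0.53, -0.0, 0.001]
force: [1.7, 0.1, 0.6]
finger_gap: 0.467
```

```bash
python3 - <<'E'
from h import *
a=cv2.cvtColor(cv2.imread("pics/tend.png"),cv2.COLOR_BGR2RGB); s=shot("top"); o=cv2.cvtColor(cv2.imread("pics/top0.png"),cv2.COLOR_BGR2RGB)
bl=lambda x:cv2.GaussianBlur(x,(5,5),0)
d=cv2.absdiff(bl(a),bl(s["color"])).max(2); print("moving px rack",int((d[170:340,130:300]>20).sum()),"pans",int((d[170:270,280:385]>20).sum()))
d=cv2.absdiff(bl(o),bl(s["color"])).max(2); m=((d>30)*255).astype(np.uint8); m[260:]=0;m[:,262:]=0;m[:170]=0
n,l,st,c=cv2.connectedComponentsWithStats(m)
for i in range(1,n):
    if st[i,4]>8: print("changed",st[i,4],c[i].round(0),st[i,:4])
E
```

```text
moving px rack 0 pans 0
changed 39 [222. 201.] [217 198  11   8]
changed 62 [232. 215.] [227 208  10  13]
changed 116 [198. 222.] [188 215  20  16]
changed 36 [212. 228.] [209 225   8   7]
changed 165 [172. 242.] [159 232  27  21]
changed 31 [202. 234.] [199 232   8   5]
changed 52 [236. 256.] [230 252  13   8]
```

```bash
python3 -c "
from station import *
print(sign_off())"
```

```text
the job is handed in; nothing more can be done
None
```

The job is handed in. The large, medium and small pans are nested in the base pan, and the turner, scraper and fork hang one to a peg. It took about 48 s of the 208 s allowed.

- **Nest:** Each pan's underside came down close to its expected height above the counter: 6.9, 12.5 and 18.3 mm against 6, 12 and 18. I did not measure levelness separately. The pan handles stand about 50° apart or more, at roughly 126°, 175°, 225° and 276°, and the last handle readings from the top camera match those.
- **Tools:** In the last top picture the changed areas lie where hung eyes and handles should appear on all three pegs. The fork was hung at 28° tilt instead of 45° because wrist joint 5 was at the edge of its range; its hanging was checked only by numbers from the pictures.
- **Rest:** Two top pictures taken about 2.5 s apart showed no movement at the rack or the pans, and the gripper is clear of everything.
- **Bystanders:** The lid, colander, bowl, cups and spoon look unchanged from the first top picture.
- **Disagreements:** Ring-eye heights measured from two views were 4 to 9 mm below the stated height. Peg positions were off by 3 to 5 mm, which I corrected before inserting. I saw no knock to any pan.

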